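Make up the coolant manifold

TASK

Make up the coolant manifold: on both brass compression fittings run the nut down by hand until it stops finger-tight, then give each a further quarter turn clockwise with the spanner. Push the transit plug out of every cross bore that has one, with the push rod, so that it drops into the blue tray beside the block, and lay the spanner and the push rod back on the black tool mat. Leave everything else on the bench where it is.

Things in the scene. Friction and masses are not known exactly. Their poses are not given: they have to be found in the camera images.
- manifold: Fixed alloy block, 250 (its x) x 70 (y) x 60 mm high, low feet to x = +-151. Origin: centre of its underside, on the bench. Top ports at x = -80, 0, +80, y = 0: two with fittings, one with a blanking screw (stays). Under each port (bores 1, 2, 3) a 24 mm round bore runs through along y, axis at z = 32 mm: push from the -y end, +y end opens over the tray.
- tray: Blue catch tray, fixed against the block's +y side: 260 mm (its x, parallel to the block's) by 110 mm (y), floor 3 mm thick. Origin: centre of its underside. The wall next to the block is 14 mm high, the others 35 mm.
- mat: Black rubber tool mat, fixed on the bench: 300 mm (its x) by 230 mm (its y), 3 mm thick. Origin: centre of its underside.
- spanner: Loose steel open-ended spanner, 14 mm thick, 0.25 kg, lying flat. Origin: centre of the jaw (where the nut's axis goes), at its underside; x points out of the open jaw, handle to -x. Jaw gap 34 mm (y = +-17), prongs 13 mm wide to x = +12, jaw floor at x = -20.5. Handle: straight bar 16 mm wide, x = -34 to -156 mm; grip it near x = -90, about z = 7.
- pushrod: Loose push rod, 190 mm long, 0.12 kg: red square handle 26 x 26 mm, x = -40 to +40 mm, then a white nylon rod of 10 mm diameter on its centre line (z = 13 mm) to the tip at x = +150. Origin: under the middle of the handle, on its underside; x points to the tip, z up as it lies on its handle with the rod level.
- fitting1: Brass compression fitting screwed into one of the three top ports, fixed, axis vertical. Origin: on its axis at the block's top face (60 mm above the bench). From there up: fixed brass shoulder to 18 mm, hexagon nut from 18.5 to 44.5 mm (flats from 18.5 to 40.5 mm), copper tube stub of 22 mm diameter to 63 mm.
- nut1 (a point): Point on the axis of fitting 1's nut, 31.5 mm above the block's top face, half way up the nut; its axes turn with the nut. Hexagon 32 mm across flats (37 mm across corners): two flats face +-y of this frame, so their faces run along its x; the others follow every 60 degrees. A white paint mark on top and on one flat shows its +y.
- nut1_run (a joint): Free run of nut 1 on its thread, rad, clockwise seen from above positive: runs easily (about 0.12 N m) up to 3.0, where it is finger-tight and stops. Turning the nut back undoes it again.
- nut1_set (a joint): Turn of nut 1 past finger-tight, rad, clockwise positive, 0 until then; takes about 1.4 N m (a hard grip of the fingers could force it: not allowed), does not spring back and has no stop at the right place. A quarter turn is 1.57.
- fitting2: Brass compression fitting screwed into one of the three top ports, fixed, axis vertical. Origin: on its axis at the block's top face (60 mm above the bench). From there up: fixed brass shoulder to 18 mm, hexagon nut from 18.5 to 44.5 mm (flats from 18.5 to 40.5 mm), copper tube stub of 22 mm diameter to 63 mm.
- nut2 (a point): Point on the axis of fitting 2's nut, 31.5 mm above the block's top face, half way up the nut; its axes turn with the nut. Hexagon 32 mm across flats (37 mm across corners): two flats face +-y of this frame, so their faces run along its x; the others follow every 60 degrees. A white paint mark on top and on one flat shows its +y.
- nut2_run (a joint): Free run of nut 2 on its thread, rad, clockwise seen from above positive: runs easily (about 0.12 N m) up to 3.0, where it is finger-tight and stops. Turning the nut back undoes it again.
- nut2_set (a joint): Turn of nut 2 past finger-tight, rad, clockwise positive, 0 until then; takes about 1.4 N m (a hard grip of the fingers could force it: not allowed), does not spring back and has no stop at the right place. A quarter turn is 1.57.
- plug1: Orange plastic transit plug (may be absent), cylinder 22 mm diameter, 30 mm long, 30 g, stuck somewhere inside cross bore 1 with its axis along the bore. Origin: its centre; its y is its axis.
- plug2: Orange plastic transit plug (may be absent), cylinder 22 mm diameter, 30 mm long, 30 g, stuck somewhere inside cross bore 2 with its axis along the bore. Origin: its centre; its y is its axis.
- plug3: Orange plastic transit plug (may be absent), cylinder 22 mm diameter, 30 mm long, 30 g, stuck somewhere inside cross bore 3 with its axis along the bore. Origin: its centre; its y is its axis.
- solder: Solder reel, 54 mm diameter, 50 mm high, standing; not part of the job. Origin: its underside.
- tape: Black tape roll, 76 mm diameter, 18 mm high; not part of the job. Origin: its underside.
- driver: Blue screwdriver, 180 mm long, lying; not part of the job. Origin: its underside.
- cutters: Side cutters with orange grips, 140 mm long, lying; not part of the job. Origin: its underside.
Mind the look-alikes: they are no part of the job. Several things have the shape of the spanner; the one meant has the colours described above.

How it is judged:
By the outcome, as a careful person would: the job done as asked, in the order asked, and still so for the second after the job is handed in, with the robot touching nothing.
Of plug1, plug2, plug3 only 1 to 3 are there at a start; the rules pass over those that are not, and their reading is None.
At some moment in a run one of spanner, pushrod may be knocked a few centimetres aside while the robot is not near it.
It also fails if it takes over 210 s, if anything falls off the work surface, if the arm or the gripper's body presses on something with over 40 N, if the wrist force passes 120 N, or if a joint passes its speed limit or range.

ROBOT

A 6-joint arm with a two-finger parallel gripper is mounted at the origin on the work surface. World frame = base frame: x ahead of the robot, y to its left, z up, the work surface at z = 0. Lengths are in m, angles in rad, forces in N, time in s.
With the tool pointing down it reaches from about 0.35 to 0.85 m from the base axis. Payload 8.1 kg.
Tool frame: the origin (TCP) lies on the mounting face of the last link; the fingertips stand 186 mm ahead of it and the grasp point (between the pads) lies 167 mm ahead of it; z points along the fingers, y is the line along which they close (so a half turn about z gives the same grasp; the last joint's range is limited). The gripper opens to 93 mm and grips with 3 to 60 N. Pads are 15 mm wide; open, the fingers measure 128 mm over their backs; the gripper's body (75 mm by 188 mm) begins 65 mm behind the grasp point.
Start: joints at [1.231, 0.13, 1.488, -0, 1.523, -0.085], TCP at [0.151, 0.581, 0.405] pointing down, gripper open.
Joint ranges: [-2.96, 2.96], [-0.89, 2.26], [0.02, 2.5], [-1.34, 4.48], [0, 2.73], [-2.66, 2.66]. Speed limits (rad/s): [2.39, 2.39, 2.79, 3.14, 3.14, 3.14].

INTERFACE

Orientations are given as a rotation vector (axis times angle).
In Python, from plant import * gives the robot as it stands. The module is installed in compiled form; this text tells all that it offers.
- The arm moves only by the tool arm_command, never from a script. Its argument "increments" is a list of rows, each a list of 6 numbers: the shift along the tool's x, y, z in units of 0.2 m (1.0 is 0.2 m), then the turn, a rotation vector about the tool's x, y, z in units of pi rad (1.0 is pi rad). A call has exactly 5 rows; each row is the pose to reach, as a shift and turn from the pose commanded when the call began, along the tool's axes at that moment, turning the shorter way round; what a row does not reach only later rows make up. A row lasts 1/8 s, in which the tool goes at most 62.5 mm and 10.7 degrees, less where a joint would pass 70% of its speed; a pose out of reach is approached as far as the arm can. A call with a number of a shift or a turn outside -1 to 1 is refused whole. A call with a gripper value outside its range is refused whole. "fingers" is the closure, from -1 (fully open) to 1 (shut), set as the call begins (left out, the last holds). The fingers move at their own pace and stop on an object; "force" is the grip in N (left out, the last holds). Time passes only in rows, so rows that repeat a pose let the fingers close, or fill a call up. It gives the time, the measured TCP pose, the force, the opening and the grip force at its end, in the units of the state.
- read_state(): the state, without advancing time (a new reading comes with each control period).
- read_camera(name): name is "scene" or "top" or "wrist"; returns a dict with "image" (384x512x3 uint8, red, green, blue), "fx", "fy", "cx", "cy" (pixels), "T" (4x4, takes a point from camera to world coordinates). Camera axes: x right, y down, z forward; pixel columns grow to the right and rows downward; lengths in m; the calibration is good to about 2 mm. A picture is of the moment at which its call begins. There is no depth.
- close_job(): hands the job in; it is judged then, once.
The state is a dict: "t": time; "q": joint angles; "dq": joint speeds; "joint_torque": joint torques, N m; "tool_pos": TCP position; "orientation": TCP orientation; "force": force on the tool from outside, world axes, zero at the start; "wrist_torque": the same for the moment, N m; "opening": finger opening in m; "gripper_force": force on a finger pad.
Only numpy, scipy, OpenCV 4.12 (cv2) and the standard library are available. Lean on these libraries where they do the work, as an engineer would, in place of code of your own. Each camera call takes 0.05 s, during which the arm holds its last target. There are 200 camera calls.

## Working session

There is one attempt and no reset: what is moved stays moved. The work goes in short steps, Python scripts to look and compute and a tool call to move; the robot and the scene stay as the last step left them, time stands still between calls to the robot, and variables do not carry over. Pictures are saved under pics/ and viewed, at most 14 in all, crops included, and the job is handed in when it is done.

Besides the shell and the picture viewer there is one more tool, called after "Request:" as name([rows], argument=value, ...), one row to a line, values as JSON. arm_command: Moves the arm, as the interface text tells. Shifts and turns lie within -1 to 1; 1 stands for 0.2 m of shift or pi rad of turn. Its arguments: {"type":"object","properties":{"increments":{"type":"array","items":{"type":"array","items":{"type":"number","minimum":-1,"maximum":1}}},"fingers":{"type":"number"},"force":{"type":"number"}},"required":["increments"]}

```bash
mkdir -p pics; cat > h.py <<'E'
from plant import *
import numpy as np, cv2
from scipy.spatial.transform import Rotation as R
def snap(name,fn,crop=None,scale=1):
    c=read_camera(name); im=c["image"][:,:,::-1]
    np.savez(fn+".npz",**{k:c[k] for k in("fx","fy","cx","cy","T","image")})
    if crop: im=im[crop[1]:crop[3],crop[0]:crop[2]]
    if scale!=1: im=cv2.resize(im,None,fx=scale,fy=scale,interpolation=cv2.INTER_CUBIC)
    cv2.imwrite(fn+".png",im); return c
def px2w(c,u,v,z):
    T=np.array(c["T"]); d=T[:3,:3]@np.array([(u-c["cx"])/c["fx"],(v-c["cy"])/c["fy"],1]); o=T[:3,3]
    return o+d*(z-o[2])/d[2]
def w2px(c,p):
    T=np.array(c["T"]); q=T[:3,:3].T@(np.array(p)-T[:3,3]); return np.array([c["fx"]*q[0]/q[2]+c["cx"],c["fy"]*q[1]/q[2]+c["cy"]])
E
python3 - <<'E'
from h import *
for n in("top","scene"):
    c=snap(n,"pics/%s0"%n,scale=1.5); print(n,c["fx"],np.round(c["T"],3).tolist())
s=read_state(); print(s["tool_pos"],s["orientation"],s["opening"],s["t"])
E
```

```text
top 428.81181097535597 [[0.012, -0.997, 0.077, 0.33], [-1.0, -0.012, -0.001, 0.027], [0.002, -0.077, -0.997, 1.536], [0.0, 0.0, 0.0, 1.0]]
scene 350.62108314504985 [[0.812, 0.455, -0.365, 0.773], [0.583, -0.643, 0.497, -0.423], [-0.008, -0.616, -0.788, 0.793], [0.0, 0.0, 0.0, 1.0]]
[0.15113278 0.58043873 0.40380036] [-3.99084045e-01 -3.11578144e+00  2.52235426e-03] 0.09295764507005763 0.1
```

View pics/top0.png

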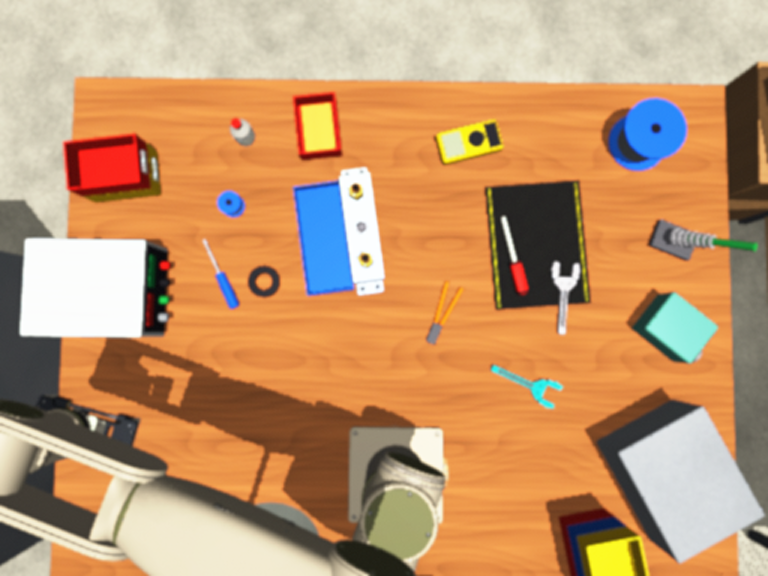

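View pics/scene0.png

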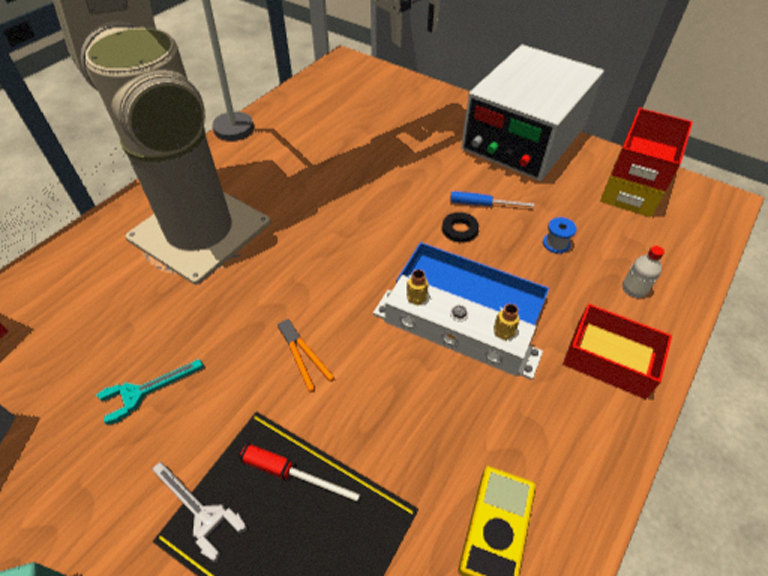

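The top view shows the block running almost along world x. Fittings are at about (355,190) and (365,259), with a blanking screw at (361,227) in the middle. The tray is on the left. The mat holds the red and white push rod (503,217)-(523,293) and the steel spanner, jaw at (567,272) and handle end at (562,332).

```bash
python3 - <<'E'
from h import *
c=np.load("pics/top0.npz")
f=lambda n,u,v,z:print(n,np.round(px2w(c,u/1.5,v/1.5,z),3))
f("fit far",355.5,188.5,.11);f("fit near",365.5,259,.11);f("blank",361,227,.063)
f("span jaw",567,275,.017);f("span end",562,332,.017)
f("rod tip",503,218,.016);f("rod handle end",523,292,.029)
for p in((486,188),(578,181),(590,302),(496,308)):f("mat",*p,.003)
s=read_state();print(s["q"],R.from_rotvec(s["orientation"]).as_matrix().round(3).tolist())
w=snap("wrist","pics/w0");T=np.eye(4);T[:3,:3]=R.from_rotvec(s["orientation"]).as_matrix();T[:3,3]=s["tool_pos"]
print(np.round(np.linalg.inv(T)@w["T"],3).tolist(),w["fx"])
E
```

```text
fit far [0.652 0.097 0.11 ]
fit near [0.493 0.072 0.11 ]
blank [0.572 0.085 0.063]
span jaw [ 0.471 -0.403  0.017]
span end [ 0.336 -0.39   0.017]
rod tip [ 0.606 -0.252  0.016]
rod handle end [ 0.428 -0.296  0.029]
mat [ 0.681 -0.213  0.003]
mat [ 0.701 -0.436  0.003]
mat [ 0.408 -0.461  0.003]
mat [ 0.391 -0.237  0.003]
[ 1.23060561e+00  1.31066309e-01  1.48917636e+00  8.69374443e-06
  1.52299488e+00 -8.54089175e-02] [[-0.968, 0.252, -0.001], [0.252, 0.968, -0.002], [0.0, -0.002, -1.0]]
[[-0.001, -0.959, -0.284, 0.079], [1.0, -0.001, -0.0, 0.0], [0.0, -0.284, 0.959, 0.019], [0.0, 0.0, 0.0, 1.0]] 307.6571064318424
```

```bash
cat >> h.py <<'E'
def plan(x,y,z,psi=None,grasp=True):
    """print calls (one row each, to be repeated 5x) to bring grasp point (or TCP) to x,y,z with closing line at angle psi, tool down"""
    s=read_state(); p=np.array(s["tool_pos"]); Rm=R.from_rotvec(s["orientation"])
    M=Rm.as_matrix(); cur=np.arctan2(M[1,1],M[0,1])
    if psi is None: psi=cur
    tgt=np.array([x,y,z+(.167 if grasp else 0)]); Rt=R.from_matrix(np.c_[[-np.sin(psi),np.cos(psi),0],[np.cos(psi),np.sin(psi),0],[0,0,-1]]) 
    Rt=R.from_matrix(np.array([[-np.sin(psi),np.cos(psi),0],[np.cos(psi),np.sin(psi),0],[0,0,-1]])) 
    # tool x = y cross z(down)
    for i in range(12):
        d=Rm.inv().apply(tgt-p)/.2; r=(Rm.inv()*Rt).as_rotvec()/np.pi
        k=max(1,np.abs(d).max()/1.0,np.linalg.norm(d)/1.5,np.linalg.norm(r)/.29)
        d/=k;r/=k; print("  ",np.round(d,3).tolist()+np.round(r,3).tolist())
        p=p+Rm.apply(d*.2); Rm=Rm*R.from_rotvec(r*np.pi)
        if k<=1.0: break
    print("q1-q6 check: q6 end ~",round(np.arctan2(y,x)-psi,2), "now psi",round(cur,3),"t",round(s["t"],1))
E
sed -i '/np.c_\[\[/s/; Rt=.*//' h.py
python3 - <<'E'
from h import *
M=R.from_rotvec(read_state()["orientation"]).as_matrix()
psi=np.arctan2(M[1,1],M[0,1]); print(np.array([[-np.sin(psi),np.cos(psi),0],[np.cos(psi),np.sin(psi),0],[0,0,-1]]).round(3))
plan(.493,.072,.2)
E
```

```text
[[-0.968  0.252  0.   ]
 [ 0.252  0.968  0.   ]
 [ 0.     0.    -1.   ]]
   [-1.0, -0.884, 0.082, -0.0, -0.0, -0.0]
   [-1.0, -0.884, 0.081, -0.0, -0.0, -0.0]
   [-0.295, -0.261, 0.024, -0.0, -0.0, -0.0]
q1-q6 check: q6 end ~ -1.17 now psi 1.316 t 0.1
```

Request:
arm_command([
  [-1, -0.88, 0.08, 0, 0, 0],
  [-1, -0.88, 0.08, 0, 0, 0],
  [-1, -0.88, 0.08, 0, 0, 0],
  [-1, -0.88, 0.08, 0, 0, 0],
  [-1, -0.88, 0.08, 0, 0, 0],
], fingers=-1)

```text
t: 0.78
tool_pos: [0.3017, 0.3574, 0.3883]
orientation: [0.404, 3.115, -0.001]
force: [-0.7, 0.7, 0.2]
opening: 0.0928
gripper_force: 0.0
```

Request:
arm_command([
  [-1, -0.88, 0.08, 0, 0, 0],
  [-1, -0.88, 0.08, 0, 0, 0],
  [-1, -0.88, 0.08, 0, 0, 0],
  [-1, -0.88, 0.08, 0, 0, 0],
  [-1, -0.88, 0.08, 0, 0, 0],
])

```text
t: 1.4
tool_pos: [0.4508, 0.137, 0.3724]
orientation: [-0.404, -3.115, 0.001]
force: [-1.1, -0.0, 0.3]
opening: 0.0933
gripper_force: 0.0
```

Request:
arm_command([
  [-0.3, -0.26, 0.02, 0, 0, 0],
  [-0.3, -0.26, 0.02, 0, 0, 0],
  [-0.3, -0.26, 0.02, 0, 0, 0],
  [-0.3, -0.26, 0.02, 0, 0, 0],
  [-0.3, -0.26, 0.02, 0, 0, 0],
])

```text
t: 2.02
tool_pos: [0.494, 0.0751, 0.3689]
orientation: [0.396, 3.116, 0.001]
force: [-0.4, -0.0, -0.5]
opening: 0.0935
gripper_force: 0.0
```

```bash
python3 - <<'E'
from h import *
s=read_state();print(s["tool_pos"],s["q"],s["t"])
snap("wrist","pics/w1",scale=1.5)
E
```

```text
[0.49399404 0.0750939  0.36888769] [ 4.80746112e-02 -1.24404855e-01  1.80911203e+00  3.56185721e-04
  1.45678236e+00 -1.26981975e+00] 2.025
```

View pics/w1.png

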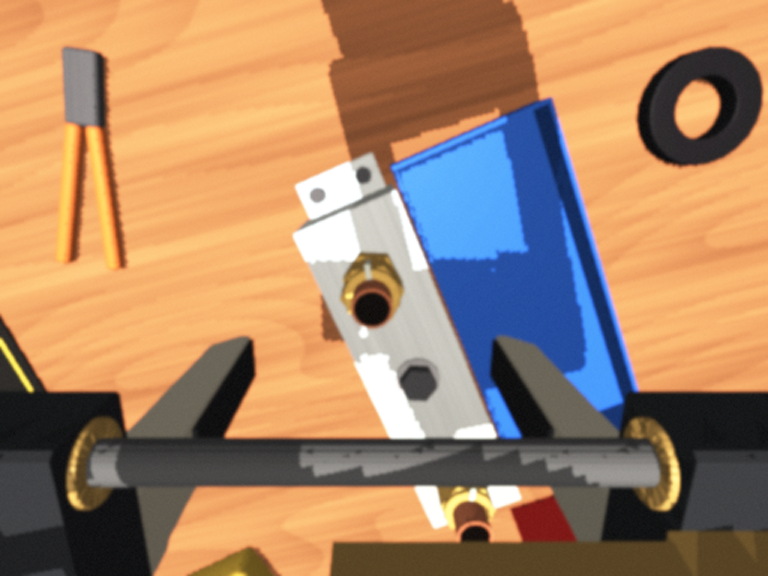

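The wrist view shows the near nut at (372,290) with a white paint mark at about (368,268). The far nut is at (472,500) with its mark at about (471,493). I'll zoom in on both.

```bash
python3 - <<'E'
from h import *
im=np.load("pics/w1.npz")["image"][:,:,::-1]
a=cv2.resize(im[155:225,215:285],(400,400),interpolation=cv2.INTER_CUBIC);b=cv2.resize(im[305:375,280:350],(400,400),interpolation=cv2.INTER_CUBIC)
cv2.imwrite("pics/z1.png",np.hstack([a,b]))
E
```

```text
(no output)
```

View pics/z1.png

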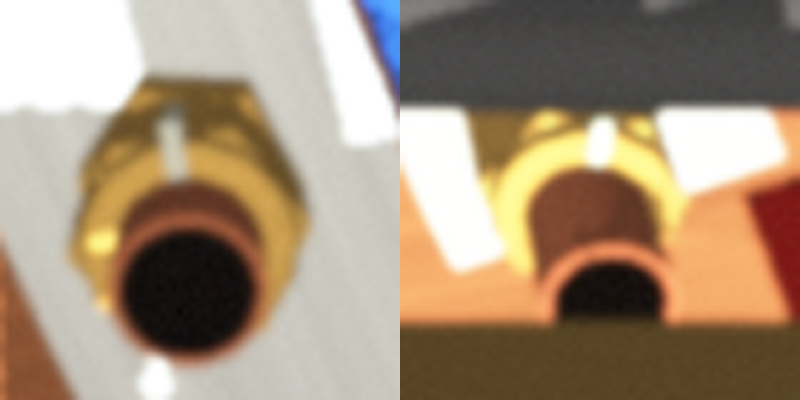

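```bash
python3 - <<'E'
from h import *
c=np.load("pics/w1.npz")
for n,t,a,b in(("near",(247.9,205.75),(245.6,185.6),(244.75,177)),("far",(317.1,359.6),(315.3,333.9),(315.4,326.5))):
    C=px2w(c,*t,.123)[:2];A=px2w(c,*a,.1045)[:2];B=px2w(c,*b,.1045)[:2]
    print(n,C.round(4),A.round(4),B.round(4),"ang from centre",np.degrees(np.arctan2(*(B-C)[::-1])).round(1),np.degrees(np.arctan2(*(A-C)[::-1])).round(1),"r",np.hypot(*(A-C)),np.hypot(*(B-C)))
print(c["T"][:3,3])
E
```

```text
near [0.496  0.0747] [0.4848 0.0756] [0.4775 0.0768] ang from centre 173.5 175.2 r 0.011262570190737986 0.018624710195856434
far [0.6571 0.0986] [0.6457 0.103 ] [0.6373 0.1048] ang from centre 162.6 158.6 r 0.012233485145720022 0.02076346570002896
[0.41787043 0.09519535 0.3496328 ]
```

```bash
python3 - <<'E'
from h import *
plan(.4955,.074,.2,np.radians(114)); plan(.4955,.074,.0915,np.radians(114))
E
```

```text
[-0.008, -0.003, 0.01, 0.0, 0.0, -0.214]
q1-q6 check: q6 end ~ -1.84 now psi 1.318 t 2.1
   [-0.008, -0.003, 0.552, 0.0, 0.0, -0.214]
q1-q6 check: q6 end ~ -1.84 now psi 1.318 t 2.1
```

Request:
arm_command([
  [-0.008, -0.003, 0.01, 0, 0, -0.214],
  [-0.008, -0.003, 0.01, 0, 0, -0.214],
  [-0.008, -0.003, 0.01, 0, 0, -0.214],
  [-0.008, -0.003, 0.01, 0, 0, -0.214],
  [-0.008, -0.003, 0.01, 0, 0, -0.214],
])

```text
t: 2.7
tool_pos: [0.4957, 0.0734, 0.3669]
orientation: [-0.651, 3.073, 0.0]
force: [-0.1, -0.1, -1.2]
opening: 0.0932
gripper_force: 0.0
```

Request:
arm_command([
  [0, 0, 0.545, 0, 0, 0],
  [0, 0, 0.545, 0, 0, 0],
  [0, 0, 0.545, 0, 0, 0],
  [0, 0, 0.545, 0, 0, 0],
  [0, 0, 0.545, 0, 0, 0],
])

```text
t: 3.32
tool_pos: [0.4972, 0.0729, 0.2606]
orientation: [-0.649, 3.069, -0.001]
force: [0.5, 0.2, 0.4]
opening: 0.0928
gripper_force: 0.0
```

Request:
arm_command([
  [0, 0, 0, 0, 0, 0],
  [0, 0, 0, 0, 0, 0],
  [0, 0, 0, 0, 0, 0],
  [0, 0, 0, 0, 0, 0],
  [0, 0, 0, 0, 0, 0],
], fingers=1, force=10)

```text
t: 3.95
tool_pos: [0.4959, 0.0727, 0.2577]
orientation: [0.651, -3.073, -0.0]
force: [0.1, 0.1, 0.3]
opening: 0.0477
gripper_force: 0.0
```

```bash
cat >> h.py <<'E'
def st():
    s=read_state();M=R.from_rotvec(s["orientation"]).as_matrix()
    print("t",round(s["t"],2),"grasp",np.round(np.array(s["tool_pos"])+.167*M[:,2],4),"psi",np.degrees(np.arctan2(M[1,1],M[0,1])).round(1),"tilt",M[:2,2].round(4),"F",np.round(s["force"],1),"Tq",np.round(s["wrist_torque"],2),"op",round(s["opening"],4),"g",np.round(s["gripper_force"],1),"q6",round(s["q"][5],2))
E
python3 -c "
from h import *
st()"
```

```text
t 3.95 grasp [0.4959 0.0727 0.0907] psi 113.9 tilt [-0.0001  0.    ] F [0.1 0.1 0.3] Tq [ 0.08  0.05 -0.01] op 0.0477 g 0.0 q6 -1.94
```

Request:
arm_command([
  [0, 0, 0, 0, 0, 0],
  [0, 0, 0, 0, 0, 0],
  [0, 0, 0, 0, 0, 0],
  [0, 0, 0, 0, 0, 0],
  [0, 0, 0, 0, 0, 0],
])

```text
t: 4.58
tool_pos: [0.4955, 0.0738, 0.2576]
orientation: [0.651, -3.072, -0.004]
force: [-3.9, 7.3, 2.9]
opening: 0.032
gripper_force: 10.0
```

```bash
python3 -c "
from h import *
st()"
```

```text
t 4.58 grasp [0.4952 0.0743 0.0906] psi 113.9 tilt [-0.0015  0.0025] F [-3.9  7.3  2.9] Tq [ 1.28  0.64 -0.03] op 0.032 g 10.0 q6 -1.94
```

Request:
arm_command([
  [0, 0, 0, 0, 0, 0.05],
  [0, 0, 0, 0, 0, 0.1],
  [0, 0, 0, 0, 0, 0.15],
  [0, 0, 0, 0, 0, 0.2],
  [0, 0, 0, 0, 0, 0.25],
])

```text
t: 5.2
tool_pos: [0.4954, 0.0738, 0.2576]
orientation: [-0.581, -3.085, -0.003]
force: [-3.2, 6.3, 2.1]
opening: 0.0318
gripper_force: 10.0
```

```bash
python3 -c "
from h import *
st()"
```

```text
t 5.2 grasp [0.4952 0.0742 0.0906] psi 68.7 tilt [-0.0015  0.0023] F [-3.2  6.3  2.1] Tq [1.19 0.56 0.16] op 0.0318 g 10.0 q6 -1.15
```

Request:
arm_command([
  [0, 0, 0, 0, 0, 0.05],
  [0, 0, 0, 0, 0, 0.1],
  [0, 0, 0, 0, 0, 0.15],
  [0, 0, 0, 0, 0, 0.2],
  [0, 0, 0, 0, 0, 0.25],
])

```text
t: 5.82
tool_pos: [0.4954, 0.0738, 0.2576]
orientation: [-1.717, -2.628, -0.001]
force: [-3.9, 6.0, 3.0]
opening: 0.0321
gripper_force: 10.0
```

```bash
python3 -c "
from h import *
st()"
```

```text
t 5.83 grasp [0.4951 0.0741 0.0906] psi 23.7 tilt [-0.0017  0.0021] F [-3.9  6.   3. ] Tq [1.04 0.67 0.09] op 0.0321 g 10.0 q6 -0.37
```

Request:
arm_command([
  [0, 0, 0, 0, 0, 0.04],
  [0, 0, 0, 0, 0, 0.08],
  [0, 0, 0, 0, 0, 0.12],
  [0, 0, 0, 0, 0, 0.16],
  [0, 0, 0, 0, 0, 0.2],
])

```text
t: 6.45
tool_pos: [0.4952, 0.0724, 0.2575]
orientation: [-2.446, -1.971, 0.005]
force: [-7.7, -7.5, 4.1]
opening: 0.0339
gripper_force: 11.2
```

```bash
python3 -c "
from h import *
st()"
```

```text
t 6.45 grasp [0.4948 0.0721 0.0905] psi -12.3 tilt [-0.0027 -0.0018] F [-7.7 -7.5  4.1] Tq [-1.35  1.26  0.45] op 0.0339 g 11.2 q6 0.26
```

Request:
arm_command([
  [0, 0, 0, 0, 0, 0],
  [0, 0, 0, 0, 0, 0],
  [0, 0, 0, 0, 0, 0],
  [0, 0, 0, 0, 0, 0],
  [0, 0, 0, 0, 0, 0],
], fingers=-1)

```text
t: 7.08
tool_pos: [0.496, 0.0728, 0.2577]
orientation: [2.443, 1.976, 0.0]
force: [0.9, 0.3, -0.2]
opening: 0.0791
gripper_force: 0.0
```

Request:
arm_command([
  [0, 0, -0.5, 0, 0, 0],
  [0, 0, -0.5, 0, 0, 0],
  [0, 0, -0.5, 0, 0, 0],
  [0, 0, -0.5, 0, 0, 0],
  [0, 0, -0.5, 0, 0, 0],
])

```text
t: 7.7
tool_pos: [0.4954, 0.0727, 0.3559]
orientation: [-2.441, -1.974, 0.004]
force: [-1.0, 0.2, 0.0]
opening: 0.0926
gripper_force: 0.0
```

```bash
python3 -c "
from h import *
st();plan(.655,.098,.19,np.radians(42))"
```

```text
t 7.7 grasp [0.4948 0.0727 0.1889] psi -12.1 tilt [-0.0031 -0.0001] F [-1.   0.2  0. ] Tq [-0.05  0.08  0.07] op 0.0926 g 0.0 q6 0.25
   [0.28, 0.728, -0.008, -0.001, -0.0, -0.29]
   [-0.014, 0.024, -0.0, -0.0, -0.0, -0.01]
q1-q6 check: q6 end ~ -0.58 now psi -0.211 t 7.7
```

Request:
arm_command([
  [0.28, 0.73, 0, 0, 0, -0.29],
  [0.28, 0.73, 0, 0, 0, -0.29],
  [0.28, 0.73, 0, 0, 0, -0.29],
  [0.28, 0.73, 0, 0, 0, -0.29],
  [0.28, 0.73, 0, 0, 0, -0.29],
])

```text
t: 8.32
tool_pos: [0.6504, 0.097, 0.355]
orientation: [-1.315, -2.849, 0.003]
force: [-0.4, 0.2, 0.7]
opening: 0.0932
gripper_force: 0.0
```

```bash
python3 -c "
from h import *
st();plan(.655,.098,.0915,np.radians(42));snap('wrist','pics/w2',scale=1.5)"
```

```text
t 8.32 grasp [0.6498 0.097  0.188 ] psi 40.5 tilt [-0.004  -0.0003] F [-0.4  0.2  0.7] Tq [0.01 0.04 0.05] op 0.0932 g 0.0 q6 -0.64
   [-0.012, 0.022, 0.482, -0.001, -0.001, -0.009]
q1-q6 check: q6 end ~ -0.58 now psi 0.706 t 8.3
```

View pics/w2.png

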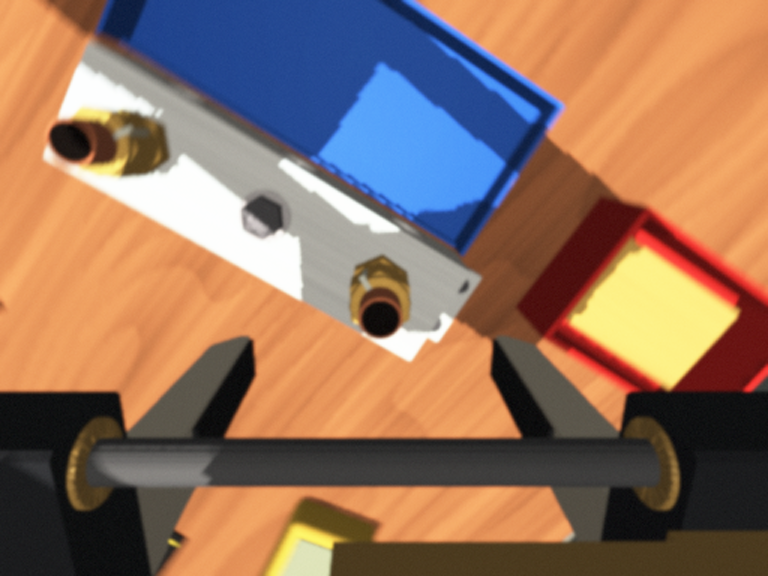

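The far nut's stub is at (380,318) with its mark near (365,285). The near nut's stub is at (70,142), and its mark now sits near (125,130).

```bash
python3 - <<'E'
from h import *
c=np.load("pics/w2.npz")
for n,t,a in(("far",(380,318),(363,283)),("near",(70,142),(125,130))):
    C=px2w(c,t[0]/1.5,t[1]/1.5,.123)[:2];A=px2w(c,a[0]/1.5,a[1]/1.5,.1045)[:2]
    print(n,C.round(4),np.degrees(np.arctan2(*(A-C)[::-1])).round(1),np.hypot(*(A-C)))
E
```

```text
far [0.6539 0.0984] 165.2 0.015244132899511926
near [0.4956 0.0724] 60.4 0.01663411797358532
```

Request:
arm_command([
  [-0.01, 0.02, 0.2, 0, 0, -0.02],
  [-0.01, 0.02, 0.48, 0, 0, -0.02],
  [-0.01, 0.02, 0.48, 0, 0, -0.02],
  [-0.01, 0.02, 0.48, 0, 0, -0.02],
  [-0.01, 0.02, 0.48, 0, 0, -0.02],
])

```text
t: 9.0
tool_pos: [0.656, 0.0981, 0.2651]
orientation: [1.234, 2.885, 0.003]
force: [0.6, -0.4, -0.0]
opening: 0.093
gripper_force: 0.0
```

Request:
arm_command([
  [0, 0, 0, 0, 0, 0],
  [0, 0, 0, 0, 0, 0],
  [0, 0, 0, 0, 0, 0],
  [0, 0, 0, 0, 0, 0],
  [0, 0, 0, 0, 0, 0],
], fingers=1, force=10)

```text
t: 9.62
tool_pos: [0.6547, 0.098, 0.2616]
orientation: [-1.234, -2.889, 0.0]
force: [-1.1, -1.0, 0.3]
opening: 0.048
gripper_force: 0.0
```

Request:
arm_command([
  [0, 0, 0, 0, 0, 0],
  [0, 0, 0, 0, 0, 0],
  [0, 0, 0, 0, 0, 0],
  [0, 0, 0, 0, 0, 0],
  [0, 0, 0, 0, 0, 0],
])

```text
t: 10.25
tool_pos: [0.6544, 0.0976, 0.2616]
orientation: [-1.235, -2.888, 0.002]
force: [-4.1, -1.5, 3.6]
opening: 0.0326
gripper_force: 9.9
```

```bash
python3 -c "
from h import *
st()"
```

```text
t 10.25 grasp [0.6541 0.0974 0.0946] psi 43.7 tilt [-0.0015 -0.0008] F [-4.1 -1.5  3.6] Tq [-0.55  0.78 -0.08] op 0.0326 g 9.9 q6 -0.69
```

Request:
arm_command([
  [0, 0, 0, 0, 0, 0.05],
  [0, 0, 0, 0, 0, 0.1],
  [0, 0, 0, 0, 0, 0.15],
  [0, 0, 0, 0, 0, 0.2],
  [0, 0, 0, 0, 0, 0.25],
])

```text
t: 10.88
tool_pos: [0.654, 0.0968, 0.2616]
orientation: [-2.252, -2.19, 0.006]
force: [-9.5, -8.1, 6.6]
opening: 0.0321
gripper_force: 10.0
```

```bash
python3 -c "
from h import *
st()"
```

```text
t 10.88 grasp [0.6534 0.0964 0.0946] psi -1.6 tilt [-0.0034 -0.0023] F [-9.5 -8.1  6.6] Tq [-1.34  1.78  0.15] op 0.0321 g 10.0 q6 0.1
```

Request:
arm_command([
  [-0.005, -0.005, 0, 0, 0, 0.05],
  [-0.005, -0.005, 0, 0, 0, 0.1],
  [-0.005, -0.005, 0, 0, 0, 0.15],
  [-0.005, -0.005, 0, 0, 0, 0.2],
  [-0.005, -0.005, 0, 0, 0, 0.25],
])

```text
t: 11.5
tool_pos: [0.6527, 0.097, 0.2615]
orientation: [-2.917, -1.162, 0.006]
force: [-11.6, -1.8, 6.5]
opening: 0.0321
gripper_force: 10.0
```

```bash
python3 -c "
from h import *
st()"
```

```text
t 11.5 grasp [0.652  0.097  0.0945] psi -46.6 tilt [-0.004  -0.0003] F [-11.6  -1.8   6.5] Tq [-0.31  2.04  0.15] op 0.0321 g 10.0 q6 0.88
```

Request:
arm_command([
  [0, 0, 0, 0, 0, 0.03],
  [0, 0, 0, 0, 0, 0.06],
  [0, 0, 0, 0, 0, 0.09],
  [0, 0, 0, 0, 0, 0.12],
  [0, 0, 0, 0, 0, 0.15],
])

```text
t: 12.12
tool_pos: [0.6526, 0.0976, 0.2616]
orientation: [-3.108, -0.453, 0.006]
force: [-7.6, 1.6, 4.2]
opening: 0.0321
gripper_force: 10.1
```

```bash
python3 -c "
from h import *
st()"
```

```text
t 12.12 grasp [0.6519 0.0977 0.0946] psi -73.4 tilt [-0.004   0.0007] F [-7.6  1.6  4.2] Tq [0.35 1.28 0.26] op 0.0321 g 10.1 q6 1.35
```

Request:
arm_command([
  [0, 0, 0, 0, 0, 0.03],
  [0, 0, 0, 0, 0, 0.05],
  [0, 0, 0, 0, 0, 0.07],
  [0, 0, 0, 0, 0, 0.09],
  [0, 0, 0, 0, 0, 0.1],
])

```text
t: 12.75
tool_pos: [0.6534, 0.0979, 0.2615]
orientation: [-3.14, 0.035, 0.001]
force: [-3.5, 3.3, 0.9]
opening: 0.0355
gripper_force: 10.0
```

```bash
python3 -c "
from h import *
st()"
```

```text
t 12.75 grasp [0.6533 0.0981 0.0945] psi -91.3 tilt [-0.0009  0.0013] F [-3.5  3.3  0.9] Tq [0.8  0.72 0.37] op 0.0355 g 10.0 q6 1.66
```

Request:
arm_command([
  [0, 0, 0, 0, 0, 0.02],
  [0, 0, 0, 0, 0, 0.03],
  [0, 0, 0, 0, 0, 0.04],
  [0, 0, 0, 0, 0, 0.05],
  [0, 0, 0, 0, 0, 0.05],
])

```text
t: 13.38
tool_pos: [0.6535, 0.0979, 0.2616]
orientation: [-3.128, 0.28, 0.001]
force: [-1.6, 3.1, 0.6]
opening: 0.0362
gripper_force: 10.0
```

```bash
python3 -c "
from h import *
st()"
```

```text
t 13.38 grasp [0.6534 0.0981 0.0946] psi -100.2 tilt [-0.0005  0.0013] F [-1.6  3.1  0.6] Tq [0.78 0.58 0.2 ] op 0.0362 g 10.0 q6 1.82
```

Request:
arm_command([
  [0, 0, 0, 0, 0, 0],
  [0, 0, 0, 0, 0, 0],
  [0, 0, 0, 0, 0, 0],
  [0, 0, 0, 0, 0, 0],
  [0, 0, 0, 0, 0, 0],
], fingers=-1)

```text
t: 14.0
tool_pos: [0.6538, 0.0969, 0.2618]
orientation: [3.129, -0.282, 0.0]
force: [-0.2, -0.1, -0.3]
opening: 0.0818
gripper_force: 0.0
```

Request:
arm_command([
  [0, 0, -0.6, 0, 0, 0],
  [0, 0, -0.6, 0, 0, 0],
  [0, 0, -0.6, 0, 0, 0],
  [0, 0, -0.6, 0, 0, 0],
  [0, 0, -0.6, 0, 0, 0],
])

```text
t: 14.62
tool_pos: [0.6532, 0.097, 0.3794]
orientation: [3.128, -0.281, -0.005]
force: [0.1, 0.4, 0.4]
opening: 0.0929
gripper_force: 0.0
```

```bash
python3 -c "
from h import *
st();plan(.405,-.392,.2,np.radians(-95))"
```

```text
t 14.62 grasp [0.6527 0.0969 0.2124] psi -100.3 tilt [-0.0035 -0.0003] F [0.1 0.4 0.4] Tq [-0.01  0.16 -0.01] op 0.0929 g 0.0 q6 1.82
   [-0.299, 1.0, 0.026, 0.0, 0.0, -0.011]
   [-0.337, 1.0, 0.025, 0.0, 0.0, -0.011]
   [-0.227, 0.601, 0.015, 0.0, 0.0, -0.007]
q1-q6 check: q6 end ~ 0.89 now psi -1.75 t 14.6
```

Request:
arm_command([
  [-0.3, 1, 0.03, 0, 0, -0.01],
  [-0.3, 1, 0.03, 0, 0, -0.01],
  [-0.3, 1, 0.03, 0, 0, -0.01],
  [-0.3, 1, 0.03, 0, 0, -0.01],
  [-0.3, 1, 0.03, 0, 0, -0.01],
])

```text
t: 15.25
tool_pos: [0.5584, -0.09, 0.3746]
orientation: [-3.132, 0.236, 0.003]
force: [0.9, 0.9, 0.1]
opening: 0.093
gripper_force: 0.0
```

Request:
arm_command([
  [-0.34, 1, 0.03, 0, 0, -0.01],
  [-0.34, 1, 0.03, 0, 0, -0.01],
  [-0.34, 1, 0.03, 0, 0, -0.01],
  [-0.34, 1, 0.03, 0, 0, -0.01],
  [-0.34, 1, 0.03, 0, 0, -0.01],
])

```text
t: 15.88
tool_pos: [0.4625, -0.2772, 0.3691]
orientation: [-3.135, 0.185, 0.001]
force: [-0.2, 0.9, -0.1]
opening: 0.0926
gripper_force: 0.0
```

Request:
arm_command([
  [-0.23, 0.6, 0.01, 0, 0, -0.01],
  [-0.23, 0.6, 0.01, 0, 0, -0.01],
  [-0.23, 0.6, 0.01, 0, 0, -0.01],
  [-0.23, 0.6, 0.01, 0, 0, -0.01],
  [-0.23, 0.6, 0.01, 0, 0, -0.01],
])

```text
t: 16.5
tool_pos: [0.404, -0.389, 0.3676]
orientation: [-3.138, 0.13, -0.0]
force: [0.2, -0.0, 0.3]
opening: 0.093
gripper_force: 0.0
```

```bash
python3 -c "
from h import *
st();snap('wrist','pics/w3',scale=1.5)"
```

```text
t 16.5 grasp [ 0.4041 -0.3888  0.2006] psi -94.7 tilt [0.0002 0.0008] F [ 0.2 -0.   0.3] Tq [-0.02  0.12  0.03] op 0.093 g 0.0 q6 0.8
```

View pics/w3.png

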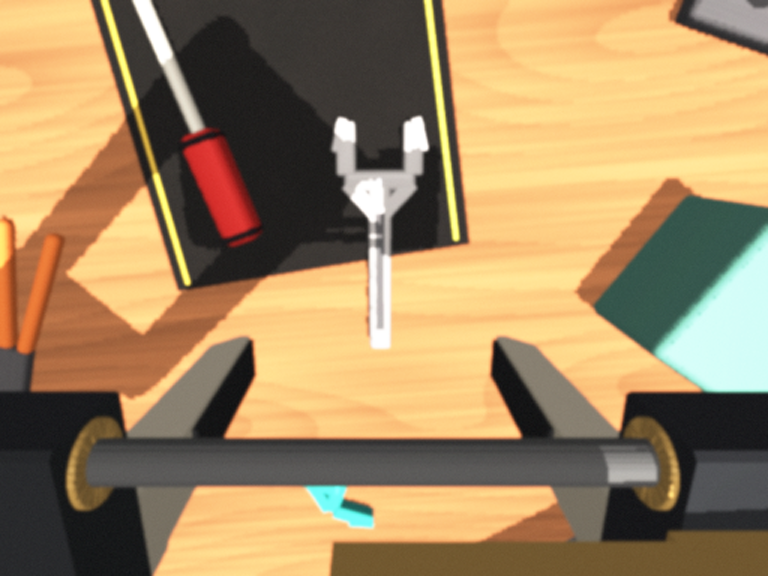

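The jaw opens upward in the image, with prong tips near (344,120) and (415,120), jaw floor at about (380,172) and handle end at (380,347).

```bash
python3 - <<'E'
from h import *
c=np.load("pics/w3.npz")
g=lambda u,v:px2w(c,u/1.5,v/1.5,.017)[:2]
tipc=(g(344,119)+g(415,119))/2; fl=g(380,172); e=g(380.5,347)
d=tipc-e; print(tipc,fl,e,"len",np.hypot(*d),"alpha",np.degrees(np.arctan2(d[1],d[0])),np.degrees(np.arctan2(*(fl-e)[::-1])), "gap",np.hypot(*(g(355,150)-g(404,150))),"floor->end",np.hypot(*(fl-e)))
u=d/np.hypot(*d); gr=e+u*.066; print("grip",gr)
plan(gr[0],gr[1],.06,np.radians(-94.5));plan(gr[0],gr[1],.0225,np.radians(-94.5))
E
```

```text
[ 0.50113371 -0.40140393] [ 0.46627543 -0.39898395] [ 0.33363184 -0.38887002] len 0.16797016895146458 alpha -4.279381164941734 -4.360303222594752 gap 0.03379721286633632 floor->end 0.13302862416875014
grip [ 0.39944783 -0.39379493]
   [-0.021, 0.026, 0.703, -0.0, -0.0, -0.001]
q1-q6 check: q6 end ~ 0.87 now psi -1.653 t 16.6
   [-0.021, 0.026, 0.891, -0.0, -0.0, -0.001]
q1-q6 check: q6 end ~ 0.87 now psi -1.653 t 16.6
```

Request:
arm_command([
  [-0.02, 0.026, 0.3, 0, 0, 0],
  [-0.02, 0.026, 0.6, 0, 0, 0],
  [-0.02, 0.026, 0.8, 0, 0, 0],
  [-0.02, 0.026, 0.88, 0, 0, 0],
  [-0.02, 0.026, 0.88, 0, 0, 0],
])

```text
t: 17.18
tool_pos: [0.3989, -0.395, 0.1919]
orientation: [-3.139, 0.132, 0.0]
force: [-0.4, 0.3, 0.9]
opening: 0.0927
gripper_force: 0.0
```

Request:
arm_command([
  [0, 0, 0, 0, 0, 0],
  [0, 0, 0, 0, 0, 0],
  [0, 0, 0, 0, 0, 0],
  [0, 0, 0, 0, 0, 0],
  [0, 0, 0, 0, 0, 0],
], fingers=1, force=60)

```text
t: 17.8
tool_pos: [0.3982, -0.3955, 0.1918]
orientation: [3.139, -0.134, 0.0]
force: [0.0, 0.4, 0.2]
opening: 0.0477
gripper_force: 0.0
```

Request:
arm_command([
  [0, 0, 0, 0, 0, 0],
  [0, 0, 0, 0, 0, 0],
  [0, 0, 0, 0, 0, 0],
  [0, 0, 0, 0, 0, 0],
  [0, 0, 0, 0, 0, 0],
])

```text
t: 18.42
tool_pos: [0.3982, -0.3955, 0.1917]
orientation: [-3.139, 0.134, 0.0]
force: [-1.0, 1.3, 0.0]
opening: 0.0153
gripper_force: 59.8
```

```bash
python3 -c "
from h import *
st()"
```

```text
t 18.43 grasp [ 0.3981 -0.3955  0.0247] psi -94.9 tilt [-0.0001  0.0001] F [-1.   1.3  0. ] Tq [ 0.11  0.19 -0.03] op 0.0153 g 59.8 q6 0.78
```

Request:
arm_command([
  [0, 0, -0.2, 0, 0, 0],
  [0, 0, -0.5, 0, 0, 0],
  [0, 0, -0.8, 0, 0, 0],
  [0, 0, -1, 0, 0, 0],
  [0, 0, -1, 0, 0, 0],
])

```text
t: 19.05
tool_pos: [0.3989, -0.3963, 0.3961]
orientation: [3.133, -0.134, 0.008]
force: [0.1, -0.9, -2.2]
opening: 0.0155
gripper_force: 59.8
```

```bash
python3 -c "
from h import *
st();plan(.614,-.003,.18,np.radians(57))"
```

```text
t 19.05 grasp [ 0.3997 -0.3973  0.2291] psi -94.9 tilt [ 0.0049 -0.006 ] F [ 0.1 -0.9 -2.2] Tq [-0.01  0.25  0.03] op 0.0155 g 59.8 q6 0.78
   [0.31, -0.705, 0.082, 0.001, 0.001, -0.29]
   [0.747, -0.187, 0.085, 0.001, 0.001, -0.29]
   [0.551, 0.433, 0.078, 0.001, 0.001, -0.264]
q1-q6 check: q6 end ~ -1.0 now psi -1.656 t 19.1
```

Request:
arm_command([
  [0.31, -0.7, 0.02, 0, 0, -0.29],
  [0.31, -0.7, 0.02, 0, 0, -0.29],
  [0.31, -0.7, 0.02, 0, 0, -0.29],
  [0.31, -0.7, 0.02, 0, 0, -0.29],
  [0.31, -0.7, 0.02, 0, 0, -0.29],
])

```text
t: 19.68
tool_pos: [0.4717, -0.2603, 0.3849]
orientation: [-2.87, -1.27, 0.003]
force: [-0.2, -0.2, -2.3]
opening: 0.0147
gripper_force: 59.8
```

Request:
arm_command([
  [0.75, -0.19, 0.1, 0, 0, -0.29],
  [0.75, -0.19, 0.1, 0, 0, -0.29],
  [0.75, -0.19, 0.1, 0, 0, -0.29],
  [0.75, -0.19, 0.1, 0, 0, -0.29],
  [0.75, -0.19, 0.1, 0, 0, -0.29],
])

```text
t: 20.3
tool_pos: [0.5452, -0.1243, 0.3646]
orientation: [-2.018, -2.402, 0.003]
force: [-0.5, -0.9, -2.3]
opening: 0.0152
gripper_force: 59.8
```

Request:
arm_command([
  [0.55, 0.43, 0.1, 0, 0, -0.264],
  [0.55, 0.43, 0.1, 0, 0, -0.264],
  [0.55, 0.43, 0.1, 0, 0, -0.264],
  [0.55, 0.43, 0.1, 0, 0, -0.264],
  [0.55, 0.43, 0.1, 0, 0, -0.264],
])

```text
t: 20.92
tool_pos: [0.6116, -0.0019, 0.3445]
orientation: [-0.882, -3.011, 0.002]
force: [-0.1, 0.0, -2.8]
opening: 0.0153
gripper_force: 59.8
```

```bash
python3 -c "
from h import *
st();snap('wrist','pics/w4',scale=1.5)"
```

```text
t 20.93 grasp [ 0.6109 -0.0019  0.1775] psi 57.3 tilt [-0.0043  0.0002] F [-0.1  0.  -2.8] Tq [-0.07  0.   -0.04] op 0.0153 g 59.8 q6 -1.09
```

View pics/w4.png

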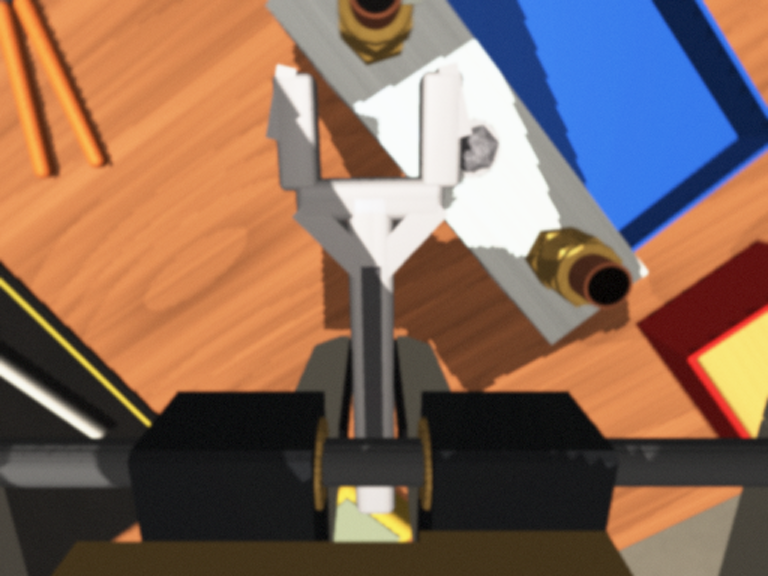

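The jaw points up the image with its floor at about (370,180) and inner edges near x=315 and 422. The near nut's corner at (370,62) points into the jaw, so the hexagon is roughly aligned.

```bash
python3 - <<'E'
from h import *
c=np.load("pics/w4.npz");print(c["cx"],c["cy"])
s=read_state();M=R.from_rotvec(s["orientation"]).as_matrix();p=np.array(s["tool_pos"])
def tool(u,v,z): return (M.T@(px2w(c,u/1.5,v/1.5,z)-p)).round(4)
zt=p[2]-.167-.0077
print("floor",tool(370,180,zt),"inner L/R",tool(316,120,zt),tool(422,120,zt),"handle@",tool(372,300,zt),"end",tool(376,510,zt))
print("tube w",px2w(c,376/1.5,3/1.5,.123), "corner",px2w(c,370/1.5,62/1.5,.1005),"corners L,R",px2w(c,341/1.5,45/1.5,.1005),px2w(c,411/1.5,37/1.5,.1005))
im=c["image"][:60,200:300,::-1];cv2.imwrite("pics/z4.png",cv2.resize(im,None,fx=7,fy=7,interpolation=cv2.INTER_CUBIC))
E
```

```text
248.205697269148 189.03143373898052
floor [6.85e-02 1.00e-04 1.75e-01] inner L/R [ 0.0872 -0.017   0.1751] [0.0871 0.0167 0.175 ] handle@ [0.0268 0.0006 0.1748] end [-0.0638  0.0019  0.1745]
tube w [0.5002993  0.07123022 0.123     ] corner [0.51342565 0.05980569 0.1005    ] corners L,R [0.50074106 0.05275417 0.1005    ] [0.51473399 0.08038869 0.1005    ]
```

View pics/z4.png

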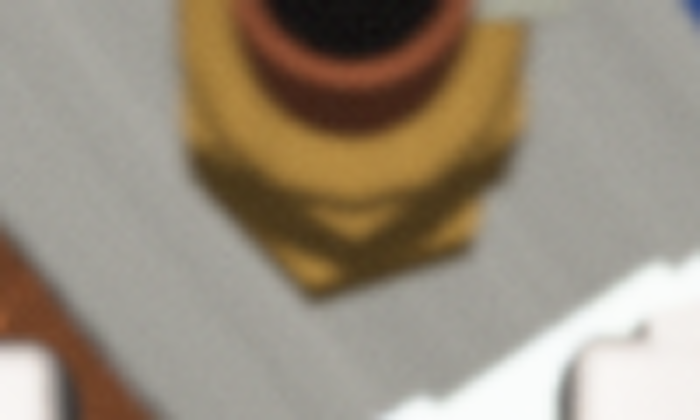

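```bash
python3 - <<'E'
from h import *
c=np.load("pics/w4.npz")
for z in(.1005,.1):
  F=px2w(c,249.3,37.9,z);L=px2w(c,227.1,21.4,z);Rr=px2w(c,273.6,20.7,z)
  d=(Rr-L)[:2]; f=(F-(L+Rr)/2)[:2]
  print(np.hypot(*d),np.degrees(np.arctan2(d[1],d[0])),"front dist",np.hypot(*f),np.degrees(np.arctan2(*f[::-1])),"centre est",F[:2]-f*2)
E
```

```text
0.030553770408676087 58.02252231186674 front dist 0.010108088545615809 -36.53909043393995 centre est [0.49637531 0.07444966]
0.030621669026823655 58.0225223118668 front dist 0.010130551411415362 -36.53909043394007 centre est [0.49626629 0.07452375]
```

```bash
python3 - <<'E'
from h import *
u=np.array([np.cos(np.radians(147)),np.sin(np.radians(147))]);C=np.array([.496,.0744])
g=C-.135*u; plan(*g,.105,np.radians(57)); g=C-.09*u;print(g)
E
```

```text
[0.017, 0.007, 0.363, -0.001, -0.001, 0.003]
q1-q6 check: q6 end ~ -0.99 now psi 1.003 t 21.0
[0.57148035 0.02538249]
```

Request:
arm_command([
  [0.017, 0.007, 0.12, 0, 0, 0],
  [0.017, 0.007, 0.24, 0, 0, 0],
  [0.017, 0.007, 0.36, 0, 0, 0],
  [0.017, 0.007, 0.36, 0, 0, 0],
  [0.017, 0.007, 0.36, 0, 0, 0],
])

```text
t: 21.6
tool_pos: [0.6101, 0.0004, 0.2757]
orientation: [-0.892, -3.012, 0.0]
force: [-0.6, 0.7, -1.7]
opening: 0.015
gripper_force: 59.8
```

```bash
python3 - <<'E'
from h import *
st();plan(.5715,.0254,.104,np.radians(57))
E
```

```text
t 21.6 grasp [6.100e-01 4.000e-04 1.087e-01] psi 57.0 tilt [-0.0005  0.0001] F [-0.6  0.7 -1.7] Tq [ 0.   -0.05 -0.02] op 0.015 g 59.8 q6 -1.08
   [0.23, -0.0, 0.023, -0.0, -0.0, 0.0]
q1-q6 check: q6 end ~ -0.95 now psi 0.995 t 21.6
```

Request:
arm_command([
  [0.05, 0, 0.022, 0, 0, 0],
  [0.1, 0, 0.022, 0, 0, 0],
  [0.15, 0, 0.022, 0, 0, 0],
  [0.2, 0, 0.022, 0, 0, 0],
  [0.225, 0, 0.022, 0, 0, 0],
])

```text
t: 22.22
tool_pos: [0.5718, 0.0255, 0.2715]
orientation: [0.89, 3.013, 0.0]
force: [0.0, 1.1, -2.1]
opening: 0.0152
gripper_force: 59.8
```

```bash
python3 - <<'E'
from h import *
st();c=snap('wrist','pics/w5')
cv2.imwrite("pics/w5c.png",cv2.resize(c["image"][20:190,150:350,::-1],None,fx=3,fy=3,interpolation=cv2.INTER_CUBIC))
E
```

```text
t 22.23 grasp [0.5718 0.0255 0.1045] psi 57.1 tilt [ 0.0002 -0.    ] F [ 0.   1.1 -2.1] Tq [-0.07 -0.06  0.03] op 0.0152 g 59.8 q6 -1.04
```

View pics/w5c.png

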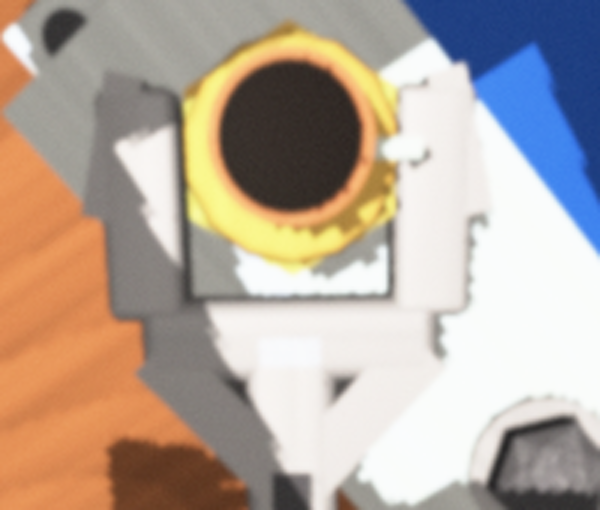

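The jaw is fully on the nut, with the stub at (290,135) and the mark at (405,150) to the right, and there's no contact force. Next I'll take up the play.

Request:
arm_command([
  [0.0003, -0.016, 0, 0, 0, 0.011],
  [0.001, -0.031, 0, 0, 0, 0.022],
  [0.0025, -0.047, 0, 0, 0, 0.033],
  [0.0025, -0.047, 0, 0, 0, 0.033],
  [0.0025, -0.047, 0, 0, 0, 0.033],
])

```text
t: 22.9
tool_pos: [0.567, 0.0173, 0.2714]
orientation: [1.046, 2.962, 0.0]
force: [1.1, 0.8, -2.5]
opening: 0.0155
gripper_force: 59.8
```

```bash
python3 - <<'E'
from h import *
st()
E
```

```text
t 22.9 grasp [0.5671 0.0173 0.1044] psi 51.1 tilt [0.0004 0.    ] F [ 1.1  0.8 -2.5] Tq [ 0.13 -0.21 -0.14] op 0.0155 g 59.8 q6 -0.95
```

Request:
arm_command([
  [0.0003, -0.008, 0, 0, 0, 0.0056],
  [0.001, -0.016, 0, 0, 0, 0.011],
  [0.001, -0.024, 0, 0, 0, 0.017],
  [0.0015, -0.031, 0, 0, 0, 0.022],
  [0.0015, -0.031, 0, 0, 0, 0.022],
])

```text
t: 23.52
tool_pos: [0.5626, 0.013, 0.2713]
orientation: [-1.149, -2.924, -0.001]
force: [0.8, 5.6, -2.3]
opening: 0.0153
gripper_force: 59.8
```

```bash
python3 - <<'E'
from h import *
st()
E
```

```text
t 23.52 grasp [0.5626 0.0132 0.1043] psi 47.1 tilt [-0.0002  0.0009] F [ 0.8  5.6 -2.3] Tq [ 0.87 -0.11 -0.07] op 0.0153 g 59.8 q6 -0.89
```

Request:
arm_command([
  [0.0044, -0.0626, 0, 0, 0, 0.0444],
  [0.0174, -0.124, 0, 0, 0, 0.0889],
  [0.0389, -0.183, 0, 0, 0, 0.1333],
  [0.0684, -0.2385, 0, 0, 0, 0.1778],
  [0.1053, -0.2893, 0, 0, 0, 0.2222],
])

```text
t: 24.15
tool_pos: [0.5089, -0.0148, 0.2725]
orientation: [2.081, 2.349, 0.007]
force: [7.5, 8.9, -3.4]
opening: 0.0155
gripper_force: 60.2
```

```bash
cat >> h.py <<'E'
def arc(C):
    s=read_state();M=R.from_rotvec(s["orientation"]).as_matrix();g=(np.array(s["tool_pos"])+.167*M[:,2])[:2]-C
    print("arc angle",np.degrees(np.arctan2(g[1],g[0])).round(1),"L",np.hypot(*g).round(4))
E
python3 - <<'E'
from h import *
st();arc([.4955,.0742])
E
```

```text
t 24.15 grasp [ 0.5098 -0.0145  0.1055] psi 6.9 tilt [0.0053 0.0013] F [ 7.5  8.9 -3.4] Tq [ 1.4  -1.58  0.52] op 0.0155 g 60.2 q6 -0.25
arc angle -80.9 L 0.0899
```

Request:
arm_command([
  [0.0044, -0.0626, 0, 0, 0, 0.0444],
  [0.0174, -0.124, 0, 0, 0, 0.0889],
  [0.0389, -0.183, 0, 0, 0, 0.1333],
  [0.0684, -0.2385, 0, 0, 0, 0.1778],
  [0.1053, -0.2893, 0, 0, 0, 0.2222],
])

```text
t: 24.78
tool_pos: [0.4489, -0.0026, 0.2728]
orientation: [2.758, 1.494, 0.006]
force: [9.9, -4.2, -2.7]
opening: 0.0153
gripper_force: 60.4
```

```bash
python3 - <<'E'
from h import *
st();arc([.4955,.0742]);c=snap('wrist','pics/w6')
cv2.imwrite("pics/w6c.png",cv2.resize(c["image"][20:190,150:350,::-1],None,fx=3,fy=3,interpolation=cv2.INTER_CUBIC))
E
```

```text
t 24.77 grasp [ 0.4499 -0.0031  0.1058] psi -33.1 tilt [ 0.0057 -0.0031] F [ 9.9 -4.2 -2.7] Tq [-0.84 -1.38  0.7 ] op 0.0153 g 60.4 q6 0.46
arc angle -120.5 L 0.0898
```

View pics/w6c.png

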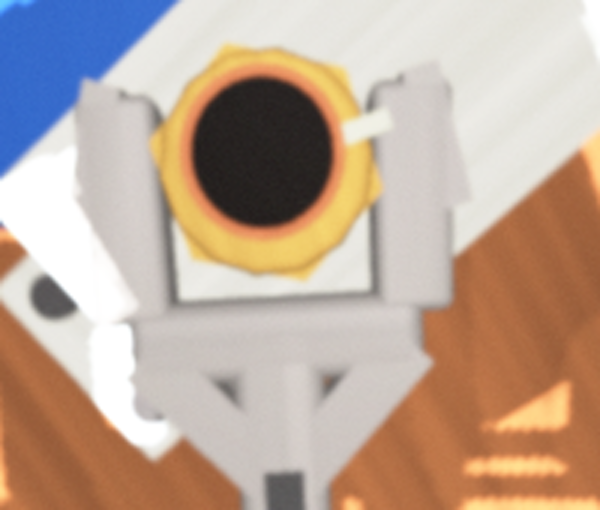

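```bash
python3 - <<'E'
from h import *
def ang(fn,t,m,cor=None):
    c=np.load(fn);f=lambda q,z:px2w(c,150+q[0]/3,20+q[1]/3,z)[:2]
    C=f(t,.123);A=f(m,.1045);print(fn,C.round(4),np.degrees(np.arctan2(*(A-C)[::-1])).round(1),np.hypot(*(A-C)).round(4),"vs fixed C",np.degrees(np.arctan2(*(A-np.array([.4955,.0742]))[::-1])).round(1))
    if cor:
        P=np.array([f(q,.1005) for q in cor]);print(" hexC",P.mean(0).round(4),[np.degrees(np.arctan2(*(p-P.mean(0))[::-1])).round(1) for p in P],np.hypot(*(P-P.mean(0)).T).round(4))
ang("pics/w5.npz",(291,134),(400,150),None)
ang("pics/w6.npz",(263,150),(368,126),[(228,45),(345,68),(382,190),(305,278),(192,255),(152,145)])
E
```

```text
pics/w5.npz [0.4952 0.0752] 55.4 0.0163 vs fixed C 58.2
pics/w6.npz [0.4961 0.0747] -15.5 0.0161 vs fixed C -13.2
 hexC [0.4959 0.0743] [np.float64(75.5), np.float64(16.3), np.float64(-44.4), np.float64(-104.0), np.float64(-165.3), np.float64(137.3)] [0.018  0.0183 0.0183 0.018  0.0181 0.0181]
```

```bash
cat >> h.py <<'E'
def nut(fn,C,z=.1005):
    """hexagon flat angle (mod 60) from best overlap of brass mask, and white-mark angle"""
    c=np.load(fn);N=200;sc=.05/N
    gx,gy=np.meshgrid((np.arange(N)-N/2)*sc,(np.arange(N)-N/2)*sc)
    def warp(z):
        T=c["T"];P=np.stack([gx+C[0],gy+C[1],np.full_like(gx,z)],-1)-T[:3,3];q=P@T[:3,:3]
        return cv2.remap(c["image"],(c["fx"]*q[...,0]/q[...,2]+c["cx"]).astype(np.float32),(c["fy"]*q[...,1]/q[...,2]+c["cy"]).astype(np.float32),cv2.INTER_LINEAR)
    hsv=cv2.cvtColor(warp(z),cv2.COLOR_RGB2HSV)
    m=((hsv[...,0]>15)&(hsv[...,0]<35)&(hsv[...,1]>90)).astype(float)
    r=np.hypot(gx,gy);ring=(r>.0125)&(r<.021);best=None
    for a in np.arange(0,60,.5):
        for dx in np.arange(-.002,.0021,.0005):
            for dy in np.arange(-.002,.0021,.0005):
                h=np.max([(gx-dx)*np.cos(np.radians(a+60*k))+(gy-dy)*np.sin(np.radians(a+60*k)) for k in range(6)],0)<.016
                s=(m[ring]==h[ring]).mean()
                if best is None or s>best[0]: best=(s,a,dx,dy)
    hs=cv2.cvtColor(warp(.1045),cv2.COLOR_RGB2HSV);w=(hs[...,1]<60)&(hs[...,2]>130)&(r>.011)&(r<.0155)
    print(fn,"score %.3f flats %.1f mod60 d %.4f %.4f"%best,"mark",np.degrees(np.arctan2(gy[w].mean(),gx[w].mean())).round(1) if w.any() else None,w.sum())
E
python3 - <<'E'
from h import *
for f in("w2","w4","w5","w6"): nut("pics/%s.npz"%f,(.4957,.0743))
nut("pics/w2.npz",(.6537,.0982))
E
```

```text
pics/w2.npz score 0.770 flats 58.0 mod60 d 0.0020 0.0015 mark 107.6 457
pics/w4.npz score 0.826 flats 0.0 mod60 d 0.0020 -0.0020 mark 57.4 89
pics/w5.npz score 0.890 flats 58.0 mod60 d -0.0005 0.0005 mark 57.6 112
pics/w6.npz score 0.889 flats 46.5 mod60 d 0.0000 0.0005 mark -12.6 145
pics/w2.npz score 0.814 flats 45.5 mod60 d -0.0020 0.0020 mark 160.7 149
```

Request:
arm_command([
  [0.0017, -0.0392, 0, 0, 0, 0.0278],
  [0.0068, -0.0781, 0, 0, 0, 0.0556],
  [0.0153, -0.1165, 0, 0, 0, 0.0833],
  [0.0245, -0.1465, 0, 0, 0, 0.1056],
  [0.0245, -0.1465, 0, 0, 0, 0.1056],
])

```text
t: 25.45
tool_pos: [0.4264, 0.0171, 0.2721]
orientation: [2.965, 1.024, 0.002]
force: [3.0, -8.0, -3.1]
opening: 0.0151
gripper_force: 60.1
```

```bash
python3 - <<'E'
from h import *
st();arc([.4955,.0742]);c=snap('wrist','pics/w7');nut("pics/w7.npz",(.4957,.0743))
E
```

```text
t 25.45 grasp [0.4268 0.0164 0.1051] psi -51.9 tilt [ 0.0027 -0.0043] F [ 3.  -8.  -3.1] Tq [-1.5  -0.37  0.48] op 0.0151 g 60.1 q6 0.83
arc angle -139.9 L 0.0898
pics/w7.npz score 0.894 flats 27.0 mod60 d 0.0000 0.0005 mark -32.2 148
```

Request:
arm_command([
  [0.001, 0.027, 0, 0, 0, -0.02],
  [0.003, 0.055, 0, 0, 0, -0.039],
  [0.003, 0.055, 0, 0, 0, -0.039],
  [0.003, 0.055, 0, 0, 0, -0.039],
  [0.003, 0.055, 0, 0, 0, -0.039],
])

```text
t: 26.12
tool_pos: [0.433, 0.0099, 0.2713]
orientation: [2.901, 1.205, -0.001]
force: [-1.3, -2.7, -1.5]
opening: 0.0156
gripper_force: 59.8
```

```bash
python3 - <<'E'
from h import *
st();arc([.4955,.0742])
E
```

```text
t 26.12 grasp [0.433  0.0097 0.1043] psi -44.9 tilt [-0.0003 -0.0008] F [-1.3 -2.7 -1.5] Tq [-0.49  0.32  0.05] op 0.0156 g 59.8 q6 0.69
arc angle -134.1 L 0.0898
```

Request:
arm_command([
  [-0.05, 0, 0, 0, 0, 0],
  [-0.1, 0, 0, 0, 0, 0],
  [-0.15, 0, 0, 0, 0, 0],
  [-0.2, 0, 0, 0, 0, 0],
  [-0.25, 0, 0, 0, 0, 0],
])

```text
t: 26.75
tool_pos: [0.3974, -0.0259, 0.2712]
orientation: [-2.901, -1.206, 0.0]
force: [-0.8, -0.9, -1.8]
opening: 0.0154
gripper_force: 59.8
```

Request:
arm_command([
  [0, 0, -0.1, 0, 0, 0],
  [0, 0, -0.2, 0, 0, 0],
  [0, 0, -0.38, 0, 0, 0],
  [0, 0, -0.38, 0, 0, 0],
  [0, 0, -0.38, 0, 0, 0],
])

```text
t: 27.38
tool_pos: [0.3976, -0.0256, 0.3463]
orientation: [-2.901, -1.206, 0.001]
force: [-0.2, 0.3, -1.9]
opening: 0.0152
gripper_force: 59.8
```

```bash
python3 - <<'E'
from h import *
st();c=snap('wrist','pics/w8');nut("pics/w8.npz",(.4957,.0743))
print(w2px(c,(.4957,.0743,.11)))
u=np.array([np.cos(np.radians(135)),np.sin(np.radians(135))]);plan(*(np.array([.6535,.098])-.137*u),.18,np.radians(45))
E
```

```text
t 27.38 grasp [ 0.3975 -0.0255  0.1793] psi -44.9 tilt [-0.0007  0.0001] F [-0.2  0.3 -1.9] Tq [-0.14  0.13  0.05] op 0.0152 g 59.8 q6 0.59
pics/w8.npz score 0.844 flats 43.0 mod60 d -0.0020 -0.0020 mark None 0
[246.49756203  -3.44663148]
   [0.778, 0.672, -0.005, -0.0, -0.0, -0.29]
   [-0.039, 0.741, -0.003, -0.0, -0.0, -0.209]
q1-q6 check: q6 end ~ -0.78 now psi -0.783 t 27.4
```

Request:
arm_command([
  [0.78, 0.67, 0, 0, 0, -0.29],
  [0.78, 0.67, 0, 0, 0, -0.29],
  [0.78, 0.67, 0, 0, 0, -0.29],
  [0.78, 0.67, 0, 0, 0, -0.29],
  [0.78, 0.67, 0, 0, 0, -0.29],
])

```text
t: 28.05
tool_pos: [0.6037, -0.0091, 0.3439]
orientation: [-2.064, -2.363, 0.004]
force: [-0.9, -1.1, -3.1]
opening: 0.0154
gripper_force: 59.8
```

Request:
arm_command([
  [-0.04, 0.74, 0, 0, 0, -0.21],
  [-0.04, 0.74, 0, 0, 0, -0.21],
  [-0.04, 0.74, 0, 0, 0, -0.21],
  [-0.04, 0.74, 0, 0, 0, -0.21],
  [-0.04, 0.74, 0, 0, 0, -0.21],
])

```text
t: 28.68
tool_pos: [0.7506, 0.0018, 0.3442]
orientation: [-1.198, -2.9, 0.002]
force: [0.2, -0.5, -2.7]
opening: 0.0154
gripper_force: 59.8
```

```bash
python3 - <<'E'
from h import *
st();c=snap('wrist','pics/w9');nut("pics/w9.npz",(.6535,.0982))
a=cv2.resize(c["image"][0:130,180:320,::-1],(560,520),interpolation=cv2.INTER_CUBIC)
cv2.imwrite("pics/w9c.png",a)
E
```

```text
t 28.68 grasp [0.7499 0.0018 0.1772] psi 45.1 tilt [-0.004   0.0002] F [ 0.2 -0.5 -2.7] Tq [-0.14  0.01 -0.02] op 0.0154 g 59.8 q6 -0.85
pics/w9.npz score 0.831 flats 57.0 mod60 d 0.0020 -0.0020 mark 48.8 136
```

View pics/w9c.png

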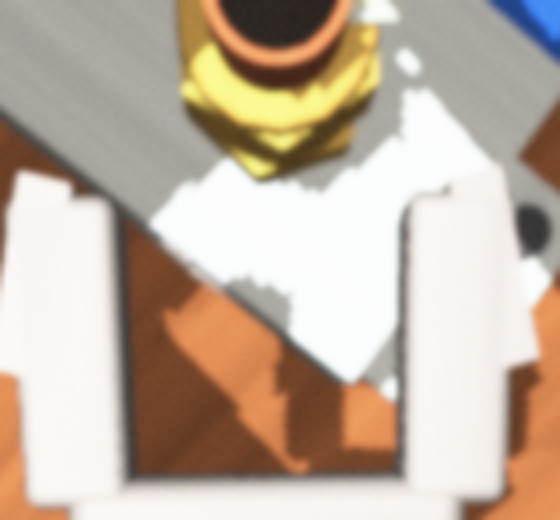

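```bash
python3 - <<'E'
from h import *
c=np.load("pics/w9.npz")
s=read_state();M=R.from_rotvec(s["orientation"]).as_matrix();p=np.array(s["tool_pos"])
tool=lambda u,v,z:(M.T@(px2w(c,180+u/4,v/4,z)-p))
zt=p[2]-.167-.0077
L1,L2,R1,R2=[tool(*q,zt) for q in((112,210),(128,460),(408,215),(400,460))]
fl=tool(265,478,zt);print([x.round(4)[:2] for x in(L1,L2,R1,R2,fl)])
for a,b in((L1,L2),(R1,R2)): print("skew",np.degrees(np.arctan2(*(a-b)[1::-1])))
z=.1005
F=px2w(c,180+275/4,135/4,z);L=px2w(c,180+182/4,90/4,z);Rr=px2w(c,180+380/4,80/4,z)
d=(Rr-L)[:2];f=(F-(L+Rr)/2)[:2];print(np.hypot(*d),np.degrees(np.arctan2(d[1],d[0])),np.degrees(np.arctan2(*f[::-1])),"C",F[:2]-f*2, (M.T@(np.r_[F[:2]-f*2,z]-p))[:2])
E
```

```text
[array([ 0.0992, -0.0182]), array([ 0.0709, -0.0173]), array([0.0987, 0.0162]), array([0.071 , 0.0161]), array([ 0.0688, -0.0005])]
skew -1.9021950949814097
skew 0.2225152325699075
0.03250835750979844 47.62531467164691 -52.28678748414114 C [0.65625258 0.09884892] [0.13468737 0.00267131]
```

```bash
python3 - <<'E'
from h import *
a=np.radians(138);u=np.array([np.cos(a),np.sin(a)]);v=np.array([np.sin(a),-np.cos(a)]);C=np.array([.654,.0983])
g=C-.0895*u+.001*v;print(g); plan(*(g-.045*u),.1045,np.radians(48))
E
```

```text
[0.72118059 0.03915596]
   [0.01, 0.042, 0.367, -0.001, -0.001, -0.016]
q1-q6 check: q6 end ~ -0.83 now psi 0.786 t 28.7
```

Request:
arm_command([
  [0.01, 0.042, 0.12, 0, 0, -0.016],
  [0.01, 0.042, 0.24, 0, 0, -0.016],
  [0.01, 0.042, 0.36, 0, 0, -0.016],
  [0.01, 0.042, 0.36, 0, 0, -0.016],
  [0.01, 0.042, 0.36, 0, 0, -0.016],
])

```text
t: 29.35
tool_pos: [0.7553, 0.0091, 0.2763]
orientation: [1.126, 2.932, 0.0]
force: [1.0, 0.4, -1.9]
opening: 0.0155
gripper_force: 59.8
```

```bash
python3 - <<'E'
from h import *
st();plan(.7212,.0392,.104,np.radians(48))
E
```

```text
t 29.35 grasp [0.7554 0.009  0.1093] psi 48.0 tilt [ 0.0007 -0.0001] F [ 1.   0.4 -1.9] Tq [-0.05 -0.06 -0.03] op 0.0155 g 59.8 q6 -0.89
   [0.228, -0.002, 0.026, 0.0, 0.0, -0.0]
q1-q6 check: q6 end ~ -0.78 now psi 0.837 t 29.4
```

Request:
arm_command([
  [0.05, 0, 0.024, 0, 0, 0],
  [0.1, 0, 0.024, 0, 0, 0],
  [0.15, 0, 0.024, 0, 0, 0],
  [0.2, 0, 0.024, 0, 0, 0],
  [0.226, 0, 0.024, 0, 0, 0],
])

```text
t: 29.98
tool_pos: [0.7211, 0.0401, 0.2708]
orientation: [1.124, 2.934, 0.0]
force: [-0.1, 0.4, -2.4]
opening: 0.0153
gripper_force: 59.8
```

```bash
python3 - <<'E'
from h import *
st();arc([.654,.0983]);c=snap('wrist','pics/w10');nut("pics/w10.npz",(.654,.0983))
E
```

```text
t 29.98 grasp [0.7212 0.0401 0.1038] psi 48.1 tilt [0.0001 0.0001] F [-0.1  0.4 -2.4] Tq [-0.1  -0.07  0.04] op 0.0153 g 59.8 q6 -0.85
arc angle -40.9 L 0.0889
pics/w10.npz score 0.895 flats 49.0 mod60 d 0.0000 0.0005 mark 49.3 134
```

Request:
arm_command([
  [0.0055, -0.07, 0, 0, 0, 0.05],
  [0.0218, -0.138, 0, 0, 0, 0.1],
  [0.0486, -0.2025, 0, 0, 0, 0.15],
  [0.0852, -0.262, 0, 0, 0, 0.2],
  [0.1306, -0.3154, 0, 0, 0, 0.25],
])

```text
t: 30.65
tool_pos: [0.6612, 0.0103, 0.272]
orientation: [2.164, 2.272, 0.007]
force: [9.5, 3.8, -4.4]
opening: 0.0155
gripper_force: 60.5
```

```bash
python3 - <<'E'
from h import *
st();arc([.654,.0983]);c=snap('wrist','pics/w11');nut("pics/w11.npz",(.654,.0983))
E
```

```text
t 30.65 grasp [0.6622 0.0105 0.105 ] psi 2.8 tilt [0.0061 0.0007] F [ 9.5  3.8 -4.4] Tq [ 0.58 -1.56  0.67] op 0.0155 g 60.5 q6 -0.11
arc angle -84.6 L 0.0882
pics/w11.npz score 0.887 flats 21.0 mod60 d -0.0005 0.0000 mark 22.8 121
```

Request:
arm_command([
  [0.0055, -0.07, 0, 0, 0, 0.05],
  [0.0218, -0.138, 0, 0, 0, 0.1],
  [0.0486, -0.2025, 0, 0, 0, 0.15],
  [0.0852, -0.262, 0, 0, 0, 0.2],
  [0.1306, -0.3154, 0, 0, 0, 0.25],
])

```text
t: 31.32
tool_pos: [0.5966, 0.0311, 0.2718]
orientation: [2.868, 1.269, 0.004]
force: [6.6, -8.5, -3.1]
opening: 0.0156
gripper_force: 60.3
```

```bash
python3 - <<'E'
from h import *
st();arc([.654,.0983]);c=snap('wrist','pics/w12');nut("pics/w12.npz",(.654,.0983))
E
```

```text
t 31.32 grasp [0.5973 0.0305 0.1048] psi -42.3 tilt [ 0.0047 -0.0035] F [ 6.6 -8.5 -3.1] Tq [-1.55 -1.02  0.53] op 0.0156 g 60.3 q6 0.71
arc angle -129.9 L 0.0883
pics/w12.npz score 0.891 flats 38.0 mod60 d 0.0000 0.0005 mark -21.8 144
```

Request:
arm_command([
  [0.0017, -0.0389, 0, 0, 0, 0.0278],
  [0.0067, -0.0775, 0, 0, 0, 0.0556],
  [0.0152, -0.1155, 0, 0, 0, 0.0833],
  [0.0243, -0.1452, 0, 0, 0, 0.1056],
  [0.0243, -0.1452, 0, 0, 0, 0.1056],
])

```text
t: 32.0
tool_pos: [0.5776, 0.054, 0.271]
orientation: [3.038, 0.785, 0.0]
force: [1.1, -10.9, -1.8]
opening: 0.0152
gripper_force: 59.9
```

```bash
python3 - <<'E'
from h import *
st();c=snap('wrist','pics/w13');nut("pics/w13.npz",(.654,.0983))
E
```

```text
t 32.0 grasp [0.5778 0.0533 0.104 ] psi -61.0 tilt [ 0.0012 -0.004 ] F [  1.1 -10.9  -1.8] Tq [-1.95 -0.04  0.31] op 0.0152 g 59.9 q6 1.07
pics/w13.npz score 0.901 flats 18.0 mod60 d 0.0000 0.0005 mark -42.1 141
```

Request:
arm_command([
  [0.0014, 0.035, 0, 0, 0, -0.025],
  [0.004, 0.062, 0, 0, 0, -0.044],
  [0.004, 0.062, 0, 0, 0, -0.044],
  [0.004, 0.062, 0, 0, 0, -0.044],
  [0.004, 0.062, 0, 0, 0, -0.044],
])

```text
t: 32.67
tool_pos: [0.5838, 0.0449, 0.2704]
orientation: [2.98, 0.993, -0.002]
force: [-3.3, -4.9, -1.4]
opening: 0.0152
gripper_force: 59.8
```

Request:
arm_command([
  [-0.05, 0, 0, 0, 0, 0],
  [-0.1, 0, 0, 0, 0, 0],
  [-0.15, 0, 0, 0, 0, 0],
  [-0.2, 0, 0, 0, 0, 0],
  [-0.25, 0, 0, 0, 0, 0],
])

```text
t: 33.3
tool_pos: [0.5434, 0.0147, 0.2703]
orientation: [-2.98, -0.995, 0.001]
force: [-0.8, -0.2, -2.1]
opening: 0.015
gripper_force: 60.0
```

Request:
arm_command([
  [0, 0, -0.1, 0, 0, 0],
  [0, 0, -0.2, 0, 0, 0],
  [0, 0, -0.4, 0, 0, 0],
  [0, 0, -0.5, 0, 0, 0],
  [0, 0, -0.5, 0, 0, 0],
])

```text
t: 33.92
tool_pos: [0.5446, 0.0149, 0.3722]
orientation: [2.978, 0.995, 0.005]
force: [0.4, 0.2, -1.7]
opening: 0.015
gripper_force: 60.0
```

```bash
python3 - <<'E'
from h import *
st();plan(.415,-.388,.19,np.radians(-94))
E
```

```text
t 33.92 grasp [0.5452 0.0149 0.2052] psi -53.1 tilt [ 0.0036 -0.0003] F [ 0.4  0.2 -1.7] Tq [-0.1   0.21 -0.03] op 0.015 g 60.0 q6 0.86
   [-1.0, 0.706, 0.043, 0.0, -0.001, 0.132]
   [-0.461, 0.764, 0.032, 0.0, -0.0, 0.096]
q1-q6 check: q6 end ~ 0.89 now psi -0.926 t 33.9
```

```bash
python3 - <<'E'
from h import *
plan(.53,-.395,.16,np.radians(-85))
c=snap("top","pics/top1");h=cv2.cvtColor(c["image"],cv2.COLOR_RGB2HSV)
m=(((h[...,0]<6)|(h[...,0]>174))&(h[...,1]>150)&(h[...,2]>80)).astype(np.uint8)
n,l,s,ce=cv2.connectedComponentsWithStats(m)
for i in range(1,n):
    if s[i,4]>40: print(s[i],px2w(c,*ce[i],.025).round(3))
E
```

```text
[-0.81, 1.0, 0.142, 0.0, -0.001, 0.111]
   [-0.248, 0.723, 0.084, 0.0, -0.0, 0.066]
q1-q6 check: q6 end ~ 0.84 now psi -0.926 t 33.9
[196  62  31  44 458] [0.83  0.2   0.025]
[  43   89   56   41 1854] [0.723 0.703 0.025]
[340 174  13  23 195] [ 0.462 -0.288  0.025]
[ 97 196   4  21  45] [0.375 0.584 0.025]
```

Request:
arm_command([
  [-0.81, 1, 0.1, 0, 0, 0.111],
  [-0.81, 1, 0.1, 0, 0, 0.111],
  [-0.81, 1, 0.1, 0, 0, 0.111],
  [-0.81, 1, 0.1, 0, 0, 0.111],
  [-0.81, 1, 0.1, 0, 0, 0.111],
])

```text
t: 34.6
tool_pos: [0.5334, -0.2456, 0.3474]
orientation: [-3.107, -0.456, 0.006]
force: [-0.7, 0.7, -2.6]
opening: 0.0153
gripper_force: 60.0
```

Request:
arm_command([
  [-0.25, 0.72, 0.1, 0, 0, 0.066],
  [-0.25, 0.72, 0.1, 0, 0, 0.066],
  [-0.25, 0.72, 0.1, 0, 0, 0.066],
  [-0.25, 0.72, 0.1, 0, 0, 0.066],
  [-0.25, 0.72, 0.1, 0, 0, 0.066],
])

```text
t: 35.22
tool_pos: [0.5293, -0.393, 0.3291]
orientation: [-3.136, -0.14, 0.002]
force: [0.0, 0.4, -1.5]
opening: 0.0152
gripper_force: 60.0
```

```bash
python3 - <<'E'
from h import *
st();plan(.53,-.395,.03,np.radians(-85));snap('wrist','pics/w14',scale=1.5)
E
```

```text
t 35.23 grasp [ 0.529  -0.3927  0.1621] psi -84.9 tilt [-0.0015  0.0021] F [ 0.   0.4 -1.5] Tq [-0.03  0.25 -0.04] op 0.0152 g 60.0 q6 0.76
   [0.004, 0.012, 0.661, -0.001, 0.0, 0.001]
q1-q6 check: q6 end ~ 0.84 now psi -1.481 t 35.2
```

View pics/w14.png

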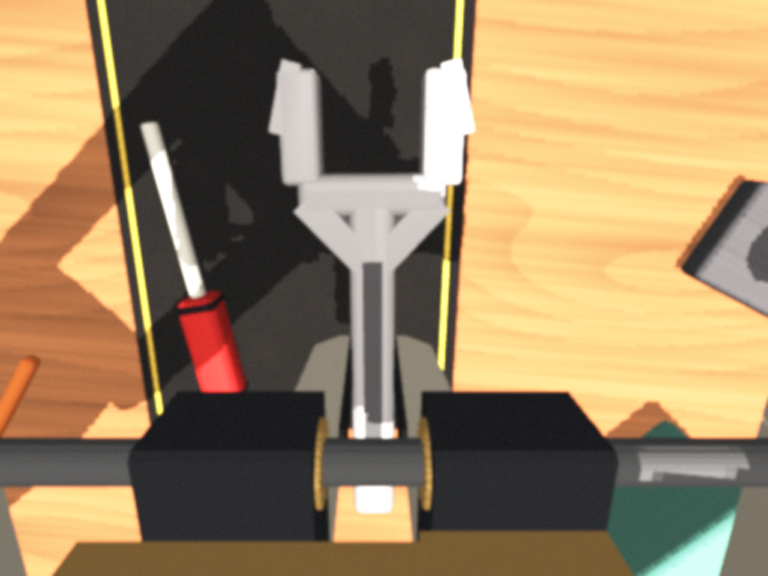

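The held spanner lies parallel to the mat edges and well inside them. The push rod is to its left, with its tip at (150,125) and handle end at (232,392).

Request:
arm_command([
  [0, 0.01, 0.25, 0, 0, 0],
  [0, 0.01, 0.45, 0, 0, 0],
  [0, 0.01, 0.6, 0, 0, 0],
  [0, 0.01, 0.66, 0, 0, 0],
  [0, 0.01, 0.67, 0, 0, 0],
])

```text
t: 35.9
tool_pos: [0.5296, -0.3955, 0.1964]
orientation: [-3.138, -0.141, 0.001]
force: [-1.2, -1.2, -0.7]
opening: 0.0155
gripper_force: 60.0
```

```bash
python3 - <<'E'
from h import *
st()
E
```

```text
t 35.9 grasp [ 0.5295 -0.3954  0.0294] psi -84.8 tilt [-0.0005  0.0005] F [-1.2 -1.2 -0.7] Tq [-0.05  0.2  -0.01] op 0.0155 g 60.0 q6 0.76
```

Request:
arm_command([
  [0, 0, 0.01, 0, 0, 0],
  [0, 0, 0.02, 0, 0, 0],
  [0, 0, 0.02, 0, 0, 0],
  [0, 0, 0.02, 0, 0, 0],
  [0, 0, 0.02, 0, 0, 0],
])

```text
t: 36.52
tool_pos: [0.5294, -0.3966, 0.1929]
orientation: [3.138, 0.139, 0.001]
force: [0.8, 0.3, -1.2]
opening: 0.0153
gripper_force: 60.0
```

Request:
arm_command([
  [0, 0, 0, 0, 0, 0],
  [0, 0, 0, 0, 0, 0],
  [0, 0, 0, 0, 0, 0],
  [0, 0, 0, 0, 0, 0],
  [0, 0, 0, 0, 0, 0],
], fingers=0)

```text
t: 37.15
tool_pos: [0.5293, -0.3964, 0.1925]
orientation: [-3.138, -0.14, 0.0]
force: [-0.9, -0.9, 0.1]
opening: 0.0466
gripper_force: 0.0
```

Request:
arm_command([
  [0, 0, -0.2, 0, 0, 0],
  [0, 0, -0.5, 0, 0, 0],
  [0, 0, -0.8, 0, 0, 0],
  [0, 0, -0.8, 0, 0, 0],
  [0, 0, -0.8, 0, 0, 0],
])

```text
t: 37.78
tool_pos: [0.5292, -0.3963, 0.3526]
orientation: [3.138, 0.139, 0.0]
force: [-0.5, 0.4, -1.2]
opening: 0.0465
gripper_force: 0.0
```

```bash
python3 - <<'E'
from h import *
st()
c=np.load("pics/w14.npz");g=lambda u,v,z:px2w(c,u/1.5,v/1.5,z)[:2]
tip=g(149,124,.016);e=g(229,391,.016);h1=(g(180,303,.029)+g(222,295,.029))/2
print(tip,h1,e,"ang",np.degrees(np.arctan2(*(tip-h1)[::-1])),np.hypot(*(tip-h1)))
c=snap("wrist","pics/w15");h=cv2.cvtColor(c["image"],cv2.COLOR_RGB2HSV)
m=(((h[...,0]<6)|(h[...,0]>174))&(h[...,1]>150)&(h[...,2]>80)).astype(np.uint8)
n,l,s,ce=cv2.connectedComponentsWithStats(m)
for i in range(1,n):
    if s[i,4]>200:
        print(s[i],px2w(c,*ce[i],.029).round(4),[px2w(c,*q,.029)[:2].round(4) for q in cv2.boxPoints(cv2.minAreaRect(np.argwhere(l==i)[:,::-1].astype(np.float32)))])
E
```

```text
t 37.77 grasp [ 0.5293 -0.3964  0.1856] psi -84.9 tilt [ 0.0003 -0.0003] F [-0.5  0.4 -1.2] Tq [-0.01  0.12 -0.01] op 0.0465 g 0.0 q6 0.76
[ 0.60943104 -0.24983119] [ 0.50518252 -0.28380165] [ 0.43247562 -0.29785227] ang 18.048737141579736 0.10964372510949473
[ 124  195   42   67 1668] [ 0.4666 -0.291   0.029 ] [array([ 0.4928, -0.268 ]), array([ 0.5042, -0.2979]), array([ 0.4338, -0.317 ]), array([ 0.4209, -0.2853])]
```

```bash
python3 - <<'E'
from h import *
plan(.466,-.290,.0255,np.radians(-73.5))
E
```

```text
[-0.265, -0.555, 0.794, -0.001, 0.0, -0.063]
q1-q6 check: q6 end ~ 0.73 now psi -1.482 t 37.8
```

Request:
arm_command([
  [-0.265, -0.555, 0.1, 0, 0, -0.063],
  [-0.265, -0.555, 0.2, 0, 0, -0.063],
  [-0.265, -0.555, 0.3, 0, 0, -0.063],
  [-0.265, -0.555, 0.4, 0, 0, -0.063],
  [-0.265, -0.555, 0.4, 0, 0, -0.063],
], fingers=-0.3)

```text
t: 38.45
tool_pos: [0.4661, -0.2904, 0.27]
orientation: [-3.106, -0.448, 0.005]
force: [0.7, -0.4, -0.3]
opening: 0.0605
gripper_force: 0.0
```

```bash
python3 - <<'E'
from h import *
st();plan(.466,-.290,.0255,np.radians(-73.5))
c=snap("wrist","pics/w16");h=cv2.cvtColor(c["image"],cv2.COLOR_RGB2HSV)
cv2.imwrite("pics/w16.png",c["image"][:,:,::-1])
m=(((h[...,0]<6)|(h[...,0]>174))&(h[...,1]>120)&(h[...,2]>60)).astype(np.uint8)
n,l,s,ce=cv2.connectedComponentsWithStats(m)
for i in range(1,n):
    if s[i,4]>200:print(s[i],px2w(c,*ce[i],.029).round(4),w2px(c,(.466,-.29,.029)))
E
```

```text
t 38.45 grasp [ 0.4655 -0.29    0.103 ] psi -73.6 tilt [-0.0035  0.0025] F [ 0.7 -0.4 -0.3] Tq [-0.08  0.16 -0.02] op 0.0605 g 0.0 q6 0.63
   [0.001, -0.001, 0.387, -0.001, 0.001, -0.0]
q1-q6 check: q6 end ~ 0.73 now psi -1.284 t 38.5
[231 150  33  11 262] [ 0.5026 -0.2779  0.029 ] [248.94805805 205.91575412]
[ 228  165   38   82 2877] [ 0.4661 -0.2874  0.029 ] [248.94805805 205.91575412]
```

View pics/w16.png

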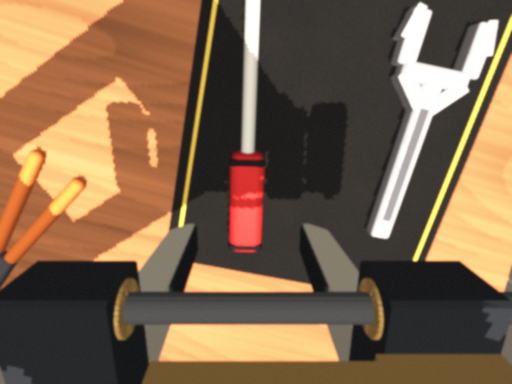

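The spanner is on the mat. The push rod's red handle is centred at (247,205) between the fingers and aligned with them.

Request:
arm_command([
  [0, 0, 0.15, 0, 0, 0],
  [0, 0, 0.28, 0, 0, 0],
  [0, 0, 0.36, 0, 0, 0],
  [0, 0, 0.385, 0, 0, 0],
  [0, 0, 0.385, 0, 0, 0],
])

```text
t: 39.12
tool_pos: [0.467, -0.2909, 0.1961]
orientation: [3.109, 0.449, 0.001]
force: [0.2, 0.4, -0.7]
opening: 0.0605
gripper_force: 0.0
```

Request:
arm_command([
  [0, 0, 0, 0, 0, 0],
  [0, 0, 0, 0, 0, 0],
  [0, 0, 0, 0, 0, 0],
  [0, 0, 0, 0, 0, 0],
  [0, 0, 0, 0, 0, 0],
], fingers=1, force=50)

```text
t: 39.75
tool_pos: [0.4667, -0.2905, 0.1958]
orientation: [-3.109, -0.449, -0.0]
force: [-0.8, 1.2, 3.9]
opening: 0.0254
gripper_force: 50.0
```

```bash
python3 - <<'E'
from h import *
st()
E
```

```text
t 39.75 grasp [ 0.4667 -0.2904  0.0288] psi -73.6 tilt [0.0001 0.0001] F [-0.8  1.2  3.9] Tq [ 0.27  0.29 -0.03] op 0.0254 g 50.0 q6 0.63
```

Request:
arm_command([
  [0, 0, -0.1, 0, 0, 0],
  [0, 0, -0.2, 0, 0, 0],
  [0, 0, -0.4, 0, 0, 0],
  [0, 0, -0.5, 0, 0, 0],
  [0, 0, -0.5, 0, 0, 0],
])

```text
t: 40.38
tool_pos: [0.4672, -0.291, 0.2971]
orientation: [3.107, 0.449, 0.004]
force: [-0.2, -0.1, -2.0]
opening: 0.0255
gripper_force: 50.0
```

```bash
python3 - <<'E'
from h import *
st()
b=np.radians(8.6);ex=np.array([np.cos(b),np.sin(b)]);ey=np.array([-np.sin(b),np.cos(b)])
N=np.array([.4957,.0747]);F=np.array([.654,.0986]);print(np.degrees(np.arctan2(*(F-N)[::-1])))
print([(p-.205*ey).round(4) for p in(N,(N+F)/2,F)])
plan(*(F-.21*ey),.11,np.radians(8.6))
c=snap("wrist","pics/w17")
h=cv2.cvtColor(c["image"],cv2.COLOR_RGB2HSV);w=(h[...,1]<60)&(h[...,2]>110);s=read_state()
# rod in tool frame: rod centreline 8.5mm below grasp
M=R.from_rotvec(s["orientation"]).as_matrix();p=np.array(s["tool_pos"]);z=p[2]-.167-.0085
for d in(.06,.09,.12,.14,.148,.15):
    u,v=w2px(c,p+M@np.array([d,0,.1755]));row=int(round(v))
    if 0<=row<384:
        xs=np.argwhere(w[row,int(u)-20:int(u)+20])[:,0]+int(u)-20
        if len(xs): print(d,row,round(u,1),xs.min(),xs.max(),"lat mm",((M.T@(px2w(c,(xs.min()+xs.max())/2,row,z)-p))[1]*1e3).round(1))
E
```

```text
t 40.38 grasp [ 0.4677 -0.2913  0.1301] psi -73.6 tilt [ 0.0028 -0.0022] F [-0.2 -0.1 -2. ] Tq [-0.06  0.17 -0.04] op 0.0255 g 50.0 q6 0.63
8.585624572240466
[array([ 0.5264, -0.128 ]), array([ 0.6055, -0.116 ]), array([ 0.6847, -0.1041])]
   [0.828, -0.358, 0.064, 0.001, 0.0, -0.29]
   [0.454, 0.25, 0.037, 0.0, 0.0, -0.166]
q1-q6 check: q6 end ~ -0.31 now psi -1.284 t 40.4
0.06 140 246.5 240 258 lat mm 1.3
0.09 78 246.3 240 259 lat mm 1.5
0.12 8 246.2 239 261 lat mm 1.8
```

```bash
python3 - <<'E'
from h import *
c=np.load("pics/top0.npz")
for p in((437,138),(443,163),(500,148)):print(px2w(c,p[0]/1.5,p[1]/1.5,.03).round(3))
plan(.684,-.110,.14,np.radians(8.6))
E
```

```text
[ 0.795 -0.092  0.03 ]
[ 0.734 -0.107  0.03 ]
[ 0.772 -0.243  0.03 ]
   [0.824, -0.355, -0.037, 0.0, 0.0, -0.29]
   [0.451, 0.249, -0.021, 0.0, 0.0, -0.166]
q1-q6 check: q6 end ~ -0.31 now psi -1.284 t 40.4
```

Request:
arm_command([
  [0.82, -0.355, -0.03, 0, 0, -0.29],
  [0.82, -0.355, -0.03, 0, 0, -0.29],
  [0.82, -0.355, -0.03, 0, 0, -0.29],
  [0.82, -0.355, -0.03, 0, 0, -0.29],
  [0.82, -0.355, -0.03, 0, 0, -0.29],
])

```text
t: 41.05
tool_pos: [0.6037, -0.1748, 0.2983]
orientation: [-2.585, -1.779, 0.004]
force: [-0.8, 0.3, -1.1]
opening: 0.0256
gripper_force: 50.0
```

Request:
arm_command([
  [0.45, 0.25, -0.02, 0, 0, -0.166],
  [0.45, 0.25, -0.02, 0, 0, -0.166],
  [0.45, 0.25, -0.02, 0, 0, -0.166],
  [0.45, 0.25, -0.02, 0, 0, -0.166],
  [0.45, 0.25, -0.02, 0, 0, -0.166],
])

```text
t: 41.68
tool_pos: [0.6826, -0.1107, 0.3039]
orientation: [-2.054, -2.375, 0.002]
force: [-0.4, -0.4, -2.0]
opening: 0.0256
gripper_force: 50.0
```

```bash
python3 - <<'E'
from h import *
st();plan(.684,-.109,.0455,np.radians(8.6))
c=snap("wrist","pics/w18",scale=1.5)
E
```

```text
t 41.67 grasp [ 0.6822 -0.1106  0.1369] psi 8.3 tilt [-0.0022  0.0004] F [-0.4 -0.4 -2. ] Tq [-0.1   0.07 -0.02] op 0.0256 g 50.0 q6 -0.38
   [0.007, 0.009, 0.457, -0.001, -0.0, -0.002]
q1-q6 check: q6 end ~ -0.31 now psi 0.145 t 41.7
```

View pics/w18.png

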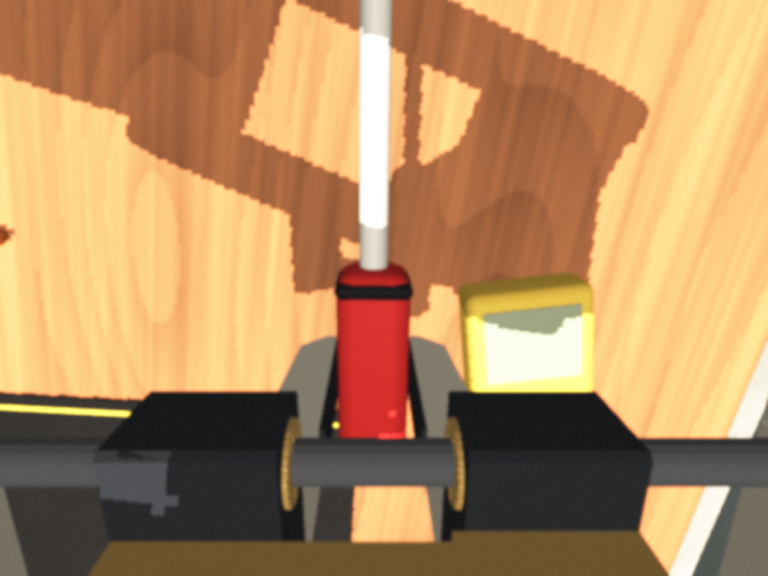

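The rod points forward with the handle at (373,350). The yellow meter's left edge, near (462,290) to (470,390), looks close to the right finger, so I'll check the clearance.

```bash
python3 - <<'E'
from h import *
c=np.load("pics/w18.npz");s=read_state();M=R.from_rotvec(s["orientation"]).as_matrix();p=np.array(s["tool_pos"])
t=lambda u,v,z:(M.T@(px2w(c,u/1.5,v/1.5,z)-p))[:2].round(4)
for z in(.0,.03,.04):print("meter",z,t(462,292,z),t(470,388,z))
tipz=p[2]-.186
for q in((280,385),(300,345),(445,345),(465,385)):print("finger",t(*q,tipz),t(*q,tipz+.04))
print("rod",t(375,240,p[2]-.1798),t(375,20,p[2]-.1798))
E
```

```text
meter 0.0 [-0.0106  0.0582] [-0.08    0.0674]
meter 0.03 [-0.0011  0.0521] [-0.0632  0.0604]
meter 0.04 [0.0021 0.0501] [-0.0575  0.0581]
finger [-0.0123 -0.0368] [ 0.0098 -0.0278]
finger [ 0.0052 -0.0279] [ 0.0231 -0.021 ]
finger [0.0052 0.0288] [0.0231 0.022 ]
finger [-0.0123  0.0376] [0.0098 0.0287]
rod [0.0481 0.0014] [0.1172 0.0014]
```

Request:
arm_command([
  [0.007, 0.009, 0.15, 0, 0, -0.001],
  [0.007, 0.009, 0.3, 0, 0, -0.001],
  [0.007, 0.009, 0.4, 0, 0, -0.001],
  [0.007, 0.009, 0.45, 0, 0, -0.001],
  [0.007, 0.009, 0.45, 0, 0, -0.001],
])

```text
t: 42.35
tool_pos: [0.6846, -0.1089, 0.2151]
orientation: [-2.047, -2.382, 0.001]
force: [0.3, -0.6, -1.0]
opening: 0.0258
gripper_force: 50.0
```

```bash
python3 - <<'E'
from h import *
st();plan(.684,-.109,.0448,np.radians(8.6))
E
```

```text
t 42.35 grasp [ 0.6844 -0.1089  0.0481] psi 8.7 tilt [-0.0009  0.0002] F [ 0.3 -0.6 -1. ] Tq [-0.13  0.02 -0.02] op 0.0258 g 50.0 q6 -0.38
   [0.0, -0.003, 0.017, -0.0, -0.0, 0.0]
q1-q6 check: q6 end ~ -0.31 now psi 0.151 t 42.4
```

Request:
arm_command([
  [0.05, -0.002, 0.012, 0, 0, 0],
  [0.12, -0.002, 0.012, 0, 0, 0],
  [0.19, -0.002, 0.012, 0, 0, 0],
  [0.25, -0.002, 0.012, 0, 0, 0],
  [0.25, -0.002, 0.012, 0, 0, 0],
])

```text
t: 42.98
tool_pos: [0.6767, -0.058, 0.2133]
orientation: [-2.045, -2.385, -0.0]
force: [0.2, -0.9, -1.6]
opening: 0.0255
gripper_force: 50.0
```

```bash
python3 - <<'E'
from h import *
st()
E
```

```text
t 42.98 grasp [ 0.6767 -0.0579  0.0463] psi 8.8 tilt [-0.      0.0001] F [ 0.2 -0.9 -1.6] Tq [-0.13  0.04  0.  ] op 0.0255 g 50.0 q6 -0.31
```

Request:
arm_command([
  [0.06, 0, 0, 0, 0, 0],
  [0.12, 0, 0, 0, 0, 0],
  [0.18, 0, 0, 0, 0, 0],
  [0.24, 0, 0, 0, 0, 0],
  [0.28, 0, 0, 0, 0, 0],
])

```text
t: 43.6
tool_pos: [0.6682, -0.0031, 0.2131]
orientation: [-2.046, -2.384, 0.0]
force: [0.2, -1.1, -0.7]
opening: 0.0252
gripper_force: 50.0
```

```bash
python3 - <<'E'
from h import *
st()
E
```

```text
t 43.6 grasp [ 0.6682 -0.003   0.0461] psi 8.7 tilt [-0.0001  0.0001] F [ 0.2 -1.1 -0.7] Tq [-0.14  0.06  0.02] op 0.0252 g 50.0 q6 -0.23
```

```bash
cat >> h.py <<'E'
def orange(z=.015):
    for cam in("top","scene"):
        c=read_camera(cam);h=cv2.cvtColor(c["image"],cv2.COLOR_RGB2HSV)
        uv=np.stack(np.meshgrid(np.arange(512),np.arange(384)),-1)
        m=((h[...,0]>=4)&(h[...,0]<16)&(h[...,1]>170)).astype(np.uint8)
        n,l,s,ce=cv2.connectedComponentsWithStats(m)
        for i in range(1,n):
            P=px2w(c,*ce[i],z)
            if s[i,4]>8 and .35<P[0]<.85 and 0<P[1]<.35 and s[i,4]<600: print(cam,s[i].tolist(),P.round(3))
E
python3 - <<'E'
from h import *
orange()
E
```

```text
top [199, 67, 26, 36, 144] [0.824 0.196 0.015]
top [252, 114, 4, 12, 32] [0.692 0.043 0.015]
top [250, 131, 9, 14, 101] [0.63  0.039 0.015]
top [170, 182, 11, 11, 87] [0.448 0.318 0.015]
scene [275, 181, 8, 10, 29] [0.459 0.144 0.015]
scene [386, 224, 3, 9, 10] [0.767 0.187 0.015]
scene [294, 232, 12, 6, 29] [0.592 0.039 0.015]
scene [395, 235, 16, 7, 16] [0.811 0.182 0.015]
scene [342, 252, 11, 6, 32] [0.716 0.058 0.015]
```

Request:
arm_command([
  [-0.1, 0, 0, 0, 0, 0],
  [-0.25, 0, 0, 0, 0, 0],
  [-0.4, 0, 0, 0, 0, 0],
  [-0.53, 0, 0, 0, 0, 0],
  [-0.53, 0, 0, 0, 0, 0],
])

```text
t: 44.32
tool_pos: [0.6845, -0.1122, 0.2132]
orientation: [2.05, 2.379, -0.0]
force: [0.3, -0.4, -0.9]
opening: 0.0254
gripper_force: 50.0
```

```bash
python3 - <<'E'
from h import *
orange();st()
plan(.604,-.1215,.0455,np.radians(8.6))
E
```

```text
top [199, 67, 26, 36, 145] [0.825 0.196 0.015]
top [170, 183, 11, 10, 86] [0.448 0.318 0.015]
scene [386, 224, 3, 9, 10] [0.767 0.187 0.015]
scene [395, 235, 16, 7, 16] [0.811 0.182 0.015]
t 44.42 grasp [ 0.6843 -0.1096  0.046 ] psi 8.6 tilt [-0.0002  0.0004] F [-0.6  0.4 -1.3] Tq [-0.06  0.01  0.03] op 0.0255 g 50.0 q6 -0.38
   [0.002, -0.406, 0.002, -0.0, -0.0, 0.0]
q1-q6 check: q6 end ~ -0.35 now psi 0.15 t 44.4
```

Request:
arm_command([
  [0, -0.2, 0, 0, 0, 0],
  [0, -0.406, 0, 0, 0, 0],
  [0, -0.406, 0, 0, 0, 0],
  [0, -0.406, 0, 0, 0, 0],
  [0, -0.406, 0, 0, 0, 0],
])

```text
t: 45.05
tool_pos: [0.6053, -0.1208, 0.214]
orientation: [2.045, 2.383, 0.002]
force: [-0.4, -0.4, -1.3]
opening: 0.0258
gripper_force: 50.0
```

Request:
arm_command([
  [0.05, 0, 0, 0, 0, 0],
  [0.12, 0, 0, 0, 0, 0],
  [0.19, 0, 0, 0, 0, 0],
  [0.25, 0, 0, 0, 0, 0],
  [0.27, 0, 0, 0, 0, 0],
])

```text
t: 45.68
tool_pos: [0.5958, -0.0665, 0.2131]
orientation: [-2.045, -2.385, 0.0]
force: [0.2, -0.0, -1.2]
opening: 0.0259
gripper_force: 50.0
```

```bash
python3 - <<'E'
from h import *
st()
E
```

```text
t 45.67 grasp [ 0.5958 -0.0665  0.0461] psi 8.8 tilt [-0.0001  0.    ] F [ 0.2 -0.  -1.2] Tq [-0.14  0.11  0.02] op 0.0259 g 50.0 q6 -0.35
```

Request:
arm_command([
  [0.05, 0, 0, 0, 0, 0],
  [0.1, 0, 0, 0, 0, 0],
  [0.16, 0, 0, 0, 0, 0],
  [0.21, 0, 0, 0, 0, 0],
  [0.26, 0, 0, 0, 0, 0],
])

```text
t: 46.3
tool_pos: [0.588, -0.0156, 0.2131]
orientation: [-2.047, -2.383, -0.0]
force: [0.7, -0.6, -0.9]
opening: 0.0256
gripper_force: 50.0
```

```bash
python3 - <<'E'
from h import *
st();orange()
E
```

```text
t 46.3 grasp [ 0.588  -0.0156  0.0461] psi 8.7 tilt [-0.  0.] F [ 0.7 -0.6 -0.9] Tq [-0.09  0.05  0.06] op 0.0256 g 50.0 q6 -0.27
top [199, 67, 26, 36, 142] [0.825 0.196 0.015]
top [256, 142, 4, 6, 16] [0.603 0.028 0.015]
top [220, 153, 6, 4, 17] [0.567 0.153 0.015]
top [170, 183, 11, 10, 77] [0.448 0.318 0.015]
scene [317, 195, 5, 7, 18] [0.572 0.172 0.015]
scene [335, 205, 10, 9, 41] [0.638 0.169 0.015]
scene [260, 217, 11, 6, 23] [0.492 0.024 0.015]
scene [386, 224, 3, 9, 10] [0.767 0.187 0.015]
scene [287, 228, 4, 4, 11] [0.558 0.034 0.015]
scene [395, 235, 16, 7, 16] [0.811 0.182 0.015]
scene [308, 237, 8, 6, 20] [0.623 0.043 0.015]
```

Request:
arm_command([
  [-0.1, 0, 0, 0, 0, 0],
  [-0.25, 0, 0, 0, 0, 0],
  [-0.4, 0, 0, 0, 0, 0],
  [-0.53, 0, 0, 0, 0, 0],
  [-0.53, 0, 0, 0, 0, 0],
])

```text
t: 47.02
tool_pos: [0.6042, -0.1244, 0.2133]
orientation: [2.05, 2.379, -0.0]
force: [-0.5, 0.4, -0.6]
opening: 0.0254
gripper_force: 50.0
```

Request:
arm_command([
  [0, -0.2, 0, 0, 0, 0],
  [0, -0.4, 0, 0, 0, 0],
  [0, -0.4, 0, 0, 0, 0],
  [0, -0.4, 0, 0, 0, 0],
  [0, -0.4, 0, 0, 0, 0],
])

```text
t: 47.65
tool_pos: [0.5262, -0.1333, 0.2138]
orientation: [2.045, 2.383, 0.001]
force: [0.3, 0.0, -1.6]
opening: 0.0257
gripper_force: 50.0
```

```bash
cat >> h.py <<'E'
def tray():
    c=read_camera("top");b=np.radians(8.6);ex=np.array([np.cos(b),np.sin(b),0]);ey=np.array([-np.sin(b),np.cos(b),0]);O=np.array([.575,.0867,.02])
    X,Y=np.meshgrid(np.arange(-125,126),np.arange(45,140));P=O+X[...,None]*1e-3*ex+Y[...,None]*1e-3*ey
    q=(P-c["T"][:3,3])@c["T"][:3,:3]
    im=cv2.remap(c["image"],(c["fx"]*q[...,0]/q[...,2]+c["cx"]).astype(np.float32),(c["fy"]*q[...,1]/q[...,2]+c["cy"]).astype(np.float32),1)
    h=cv2.cvtColor(im,cv2.COLOR_RGB2HSV);m=((h[...,0]<95)|(h[...,0]>130)).astype(np.uint8)
    n,l,s,ce=cv2.connectedComponentsWithStats(m)
    for i in range(1,n):
        if s[i,4]>40: print("tray blob x,y block mm",X[0,0]+ce[i][0].round(),45+ce[i][1].round(),"size",s[i,2:].tolist(),"rgb",im[l==i].mean(0).round())
E
python3 - <<'E'
from h import *
st();tray();plan(.525,-.133,.0455,np.radians(8.6))
E
```

```text
t 47.65 grasp [ 0.5264 -0.1333  0.0468] psi 8.7 tilt [ 0.0016 -0.0005] F [ 0.3  0.  -1.6] Tq [-0.07  0.03  0.05] op 0.0257 g 50.0 q6 -0.49
tray blob x,y block mm 124.0 94.0 size [3, 95, 232] rgb [153. 119. 164.]
tray blob x,y block mm 6.0 83.0 size [29, 35, 765] rgb [227. 148. 115.]
   [0.002, -0.005, 0.006, 0.0, 0.0, 0.001]
q1-q6 check: q6 end ~ -0.4 now psi 0.152 t 47.7
```

Plug 2 is in the tray. Bore 1 is next.

Request:
arm_command([
  [0.05, -0.003, 0.003, 0, 0, 0],
  [0.12, -0.003, 0.003, 0, 0, 0],
  [0.19, -0.003, 0.003, 0, 0, 0],
  [0.25, -0.003, 0.003, 0, 0, 0],
  [0.27, -0.003, 0.003, 0, 0, 0],
])

```text
t: 48.32
tool_pos: [0.5161, -0.0788, 0.2125]
orientation: [-2.045, -2.385, 0.0]
force: [0.0, -0.6, -1.6]
opening: 0.0255
gripper_force: 50.0
```

Request:
arm_command([
  [0.05, 0, 0, 0, 0, 0],
  [0.1, 0, 0, 0, 0, 0],
  [0.16, 0, 0, 0, 0, 0],
  [0.21, 0, 0, 0, 0, 0],
  [0.26, 0, 0, 0, 0, 0],
])

```text
t: 48.95
tool_pos: [0.5083, -0.0278, 0.2125]
orientation: [-2.047, -2.383, -0.0]
force: [0.1, 0.1, -0.9]
opening: 0.0259
gripper_force: 50.0
```

```bash
python3 - <<'E'
from h import *
st();tray()
E
```

```text
t 48.95 grasp [ 0.5083 -0.0278  0.0455] psi 8.7 tilt [-0.  0.] F [ 0.1  0.1 -0.9] Tq [-0.1   0.06 -0.03] op 0.0259 g 50.0 q6 -0.31
tray blob x,y block mm 124.0 94.0 size [3, 95, 227] rgb [154. 119. 164.]
tray blob x,y block mm -77.0 71.0 size [30, 37, 786] rgb [223. 135. 108.]
tray blob x,y block mm 6.0 83.0 size [29, 35, 767] rgb [227. 148. 115.]
```

Request:
arm_command([
  [-0.1, 0, 0, 0, 0, 0],
  [-0.25, 0, 0, 0, 0, 0],
  [-0.4, 0, 0, 0, 0, 0],
  [-0.53, 0, 0, 0, 0, 0],
  [-0.53, 0, 0, 0, 0, 0],
])

```text
t: 49.62
tool_pos: [0.5246, -0.1361, 0.2128]
orientation: [2.05, 2.38, -0.0]
force: [0.3, 0.2, -1.2]
opening: 0.0255
gripper_force: 50.0
```

```bash
python3 - <<'E'
from h import *
st();tray()
# look into bores: scene-camera colour on the -y mouths
c=read_camera("scene");b=np.radians(8.6);ex=np.array([np.cos(b),np.sin(b),0]);ey=np.array([-np.sin(b),np.cos(b),0])
for x in(-.08,0,.08):
    u,v=w2px(c,np.array([.575,.0867,.032])+x*ex-.035*ey).round().astype(int);print(x,(u,v),c["image"][v-5:v+6,u-6:u+7].reshape(-1,3).mean(0).round(),c["image"][v-2:v+3,u-2:u+3].reshape(-1,3).mean(0).round())
E
```

```text
t 49.62 grasp [ 0.5247 -0.1362  0.0458] psi 8.5 tilt [ 0.0007 -0.0009] F [ 0.3  0.2 -1.2] Tq [-0.04  0.03 -0.04] op 0.0255 g 50.0 q6 -0.5
tray blob x,y block mm 124.0 94.0 size [3, 95, 229] rgb [153. 119. 164.]
tray blob x,y block mm -74.0 83.0 size [29, 35, 750] rgb [228. 149. 119.]
tray blob x,y block mm 6.0 83.0 size [29, 35, 765] rgb [227. 147. 115.]
-0.08 (np.int64(272), np.int64(214)) [114. 110. 102.] [143. 139. 129.]
0 (np.int64(300), np.int64(225)) [118. 114. 105.] [135. 131. 121.]
0.08 (np.int64(329), np.int64(237)) [118. 113. 105.] [137. 133. 123.]
```

Request:
arm_command([
  [-0.1, 0, -0.2, 0, 0, 0],
  [-0.2, 0, -0.4, 0, 0, 0],
  [-0.2, 0, -0.5, 0, 0, 0],
  [-0.2, 0, -0.5, 0, 0, 0],
  [-0.2, 0, -0.5, 0, 0, 0],
])

```text
t: 50.35
tool_pos: [0.5299, -0.1717, 0.3106]
orientation: [-2.044, -2.382, 0.001]
force: [-0.3, 0.5, -1.3]
opening: 0.0258
gripper_force: 50.0
```

```bash
python3 - <<'E'
from h import *
st();plan(.472,-.289,.12,np.radians(-73.5))
E
```

```text
t 50.35 grasp [ 0.5295 -0.1715  0.1436] psi 8.7 tilt [-0.0025  0.0013] F [-0.3  0.5 -1.3] Tq [-0.08  0.09  0.07] op 0.0258 g 50.0 q6 -0.56
   [-0.34, -0.238, 0.075, -0.001, 0.0, 0.29]
   [-0.228, 0.071, 0.043, -0.0, 0.0, 0.167]
q1-q6 check: q6 end ~ 0.73 now psi 0.153 t 50.4
```

Request:
arm_command([
  [-0.34, -0.24, 0.05, 0, 0, 0.29],
  [-0.34, -0.24, 0.05, 0, 0, 0.29],
  [-0.34, -0.24, 0.05, 0, 0, 0.29],
  [-0.34, -0.24, 0.05, 0, 0, 0.29],
  [-0.34, -0.24, 0.05, 0, 0, 0.29],
])

```text
t: 50.98
tool_pos: [0.4926, -0.2464, 0.3]
orientation: [-2.887, -1.231, 0.003]
force: [0.6, -0.2, -1.2]
opening: 0.0256
gripper_force: 50.0
```

Request:
arm_command([
  [-0.23, 0.07, 0.04, 0, 0, 0.167],
  [-0.23, 0.07, 0.04, 0, 0, 0.167],
  [-0.23, 0.07, 0.04, 0, 0, 0.167],
  [-0.23, 0.07, 0.04, 0, 0, 0.167],
  [-0.23, 0.07, 0.04, 0, 0, 0.167],
])

```text
t: 51.6
tool_pos: [0.4716, -0.2897, 0.2933]
orientation: [-3.107, -0.455, 0.002]
force: [-0.2, -0.6, -0.9]
opening: 0.0256
gripper_force: 50.0
```

```bash
cat >> h.py <<'E'
def spanner(cam="top"):
    c=read_camera(cam);C=np.array([.545,-.337]);a=np.radians(4.8);ex=np.array([np.cos(a),np.sin(a),0]);ey=np.array([-np.sin(a),np.cos(a),0])
    X,Y=np.meshgrid(np.arange(-145,146),np.arange(-140,101));P=np.array([.545,-.337,.017])+X[...,None]*1e-3*ex+Y[...,None]*1e-3*ey
    q=(P-c["T"][:3,3])@c["T"][:3,:3]
    im=cv2.remap(c["image"],(c["fx"]*q[...,0]/q[...,2]+c["cx"]).astype(np.float32),(c["fy"]*q[...,1]/q[...,2]+c["cy"]).astype(np.float32),1)
    h=cv2.cvtColor(im,cv2.COLOR_RGB2HSV);m=((h[...,1]<50)&(h[...,2]>110)).astype(np.uint8)
    n,l,s,ce=cv2.connectedComponentsWithStats(m)
    for i in range(1,n):
        if s[i,4]>150: print(cam,"bright blob mat mm x %d..%d y %d..%d area %d"%(X[0,0]+s[i,0],X[0,0]+s[i,0]+s[i,2],-140+s[i,1],-140+s[i,1]+s[i,3],s[i,4]))
E
python3 - <<'E'
from h import *
st();spanner();spanner("scene");plan(.472,-.289,.0295,np.radians(-73.5))
E
```

```text
t 51.6 grasp [ 0.4713 -0.2895  0.1263] psi -73.3 tilt [-0.0016  0.0012] F [-0.2 -0.6 -0.9] Tq [-0.02  0.22  0.04] op 0.0256 g 50.0 q6 0.64
top bright blob mat mm x -145..-95 y -140..-100 area 900
top bright blob mat mm x -145..78 y -140..101 area 15320
top bright blob mat mm x 60..86 y -42..-22 area 386
top bright blob mat mm x -17..98 y 36..69 area 1390
scene bright blob mat mm x -85..83 y -67..-24 area 2726
scene bright blob mat mm x -67..39 y 82..101 area 748
   [0.003, -0.004, 0.487, -0.0, 0.0, 0.0]
q1-q6 check: q6 end ~ 0.73 now psi -1.281 t 51.7
```

Request:
arm_command([
  [0, 0, 0.2, 0, 0, 0],
  [0, 0, 0.35, 0, 0, 0],
  [0, 0, 0.44, 0, 0, 0],
  [0, 0, 0.47, 0, 0, 0],
  [0, 0, 0.47, 0, 0, 0],
])

```text
t: 52.32
tool_pos: [0.4721, -0.2905, 0.201]
orientation: [3.109, 0.449, 0.001]
force: [-0.6, -0.8, -2.1]
opening: 0.0257
gripper_force: 50.0
```

```bash
python3 - <<'E'
from h import *
st()
E
```

```text
t 52.33 grasp [ 0.4721 -0.2905  0.034 ] psi -73.5 tilt [ 0.0004 -0.0003] F [-0.6 -0.8 -2.1] Tq [-0.    0.17 -0.02] op 0.0257 g 50.0 q6 0.64
```

Down 5 mm, release, and lift.

Request:
arm_command([
  [0, 0, 0.01, 0, 0, 0],
  [0, 0, 0.02, 0, 0, 0],
  [0, 0, 0.024, 0, 0, 0],
  [0, 0, 0.024, 0, 0, 0],
  [0, 0, 0.024, 0, 0, 0],
])

```text
t: 52.95
tool_pos: [0.4718, -0.2903, 0.1958]
orientation: [3.109, 0.449, 0.0]
force: [0.4, 0.3, -1.6]
opening: 0.0256
gripper_force: 50.0
```

```bash
python3 - <<'E'
from h import *
st()
E
```

```text
t 52.95 grasp [ 0.4718 -0.2903  0.0288] psi -73.6 tilt [ 0. -0.] F [ 0.4  0.3 -1.6] Tq [-0.07  0.15  0.  ] op 0.0256 g 50.0 q6 0.64
```

Request:
arm_command([
  [0, 0, 0, 0, 0, 0],
  [0, 0, 0, 0, 0, 0],
  [0, 0, 0, 0, 0, 0],
  [0, 0, 0, 0, 0, 0],
  [0, 0, 0, 0, 0, 0],
], fingers=-0.3)

```text
t: 53.58
tool_pos: [0.4718, -0.2903, 0.1957]
orientation: [-3.109, -0.449, -0.0]
force: [-0.1, -0.4, -0.2]
opening: 0.0603
gripper_force: 0.0
```

Request:
arm_command([
  [0, 0, -0.2, 0, 0, 0],
  [0, 0, -0.5, 0, 0, 0],
  [0, 0, -0.9, 0, 0, 0],
  [0, 0, -0.9, 0, 0, 0],
  [0, 0, -0.9, 0, 0, 0],
])

```text
t: 54.2
tool_pos: [0.4721, -0.2906, 0.3772]
orientation: [3.107, 0.449, 0.003]
force: [-0.1, 0.0, -1.1]
opening: 0.0605
gripper_force: 0.0
```

```bash
python3 - <<'E'
from h import *
st();spanner("scene");tray()
plan(.45,.02,.28,np.radians(-73.5))
c=snap("wrist","pics/w19");h=cv2.cvtColor(c["image"],cv2.COLOR_RGB2HSV)
m=(((h[...,0]<6)|(h[...,0]>174))&(h[...,1]>120)&(h[...,2]>60)).astype(np.uint8)
n,l,s,ce=cv2.connectedComponentsWithStats(m)
for i in range(1,n):
    if s[i,4]>200:print(s[i],px2w(c,*ce[i],.029).round(4))
E
```

```text
t 54.2 grasp [ 0.4726 -0.2909  0.2102] psi -73.6 tilt [ 0.0025 -0.0019] F [-0.1  0.  -1.1] Tq [0.01 0.19 0.02] op 0.0605 g 0.0 q6 0.64
scene bright blob mat mm x -85..83 y -67..-24 area 2748
scene bright blob mat mm x -31..78 y 56..86 area 996
tray blob x,y block mm 124.0 94.0 size [3, 95, 227] rgb [155. 120. 165.]
tray blob x,y block mm -74.0 83.0 size [29, 35, 751] rgb [229. 150. 120.]
tray blob x,y block mm 6.0 83.0 size [29, 35, 766] rgb [228. 149. 116.]
   [0.221, -1.0, -0.24, -0.0, 0.0, -0.0]
   [0.115, -0.518, -0.125, -0.0, 0.0, -0.0]
q1-q6 check: q6 end ~ 1.33 now psi -1.284 t 54.3
[ 237  144   26   65 1605] [ 0.4701 -0.2906  0.029 ]
```

Request:
arm_command([
  [0.22, -1, -0.24, 0, 0, 0],
  [0.22, -1, -0.24, 0, 0, 0],
  [0.22, -1, -0.24, 0, 0, 0],
  [0.22, -1, -0.24, 0, 0, 0],
  [0.22, -1, -0.24, 0, 0, 0],
])

```text
t: 54.98
tool_pos: [0.4572, -0.0846, 0.4222]
orientation: [-3.108, -0.453, 0.003]
force: [0.2, -0.3, 0.1]
opening: 0.0607
gripper_force: 0.0
```

Request:
arm_command([
  [0.11, -0.7, 0.1, 0, 0, 0],
  [0.11, -0.7, 0.1, 0, 0, 0],
  [0.11, -0.7, 0.1, 0, 0, 0],
  [0.11, -0.7, 0.1, 0, 0, 0],
  [0.11, -0.7, 0.1, 0, 0, 0],
])

```text
t: 55.6
tool_pos: [0.4392, 0.0533, 0.4029]
orientation: [3.109, 0.447, -0.002]
force: [0.3, -0.1, -0.0]
opening: 0.0604
gripper_force: 0.0
```

```bash
python3 - <<'E'
from h import *
st();c=snap("wrist","pics/w20");print(w2px(c,(.4957,.0745,.1)));nut("pics/w20.npz",(.4957,.0745))
E
```

```text
t 55.6 grasp [0.4389 0.0532 0.2359] psi -73.6 tilt [-0.0015 -0.0006] F [ 0.3 -0.1 -0. ] Tq [-0.08  0.14  0.  ] op 0.0604 g 0.0 q6 1.29
[243.39103991 119.96476556]
pics/w20.npz score 0.922 flats 30.0 mod60 d 0.0000 0.0000 mark -32.2 152
```

Request:
arm_command([
  [0.8, 0, 0, 0, 0, 0],
  [0.8, 0, 0, 0, 0, 0],
  [0.8, 0, 0, 0, 0, 0],
  [0.8, 0, 0, 0, 0, 0],
  [0.8, 0, 0, 0, 0, 0],
])

```text
t: 56.28
tool_pos: [0.5923, 0.0985, 0.4033]
orientation: [3.109, 0.447, -0.002]
force: [-0.9, -0.1, -0.1]
opening: 0.0605
gripper_force: 0.0
```

```bash
python3 - <<'E'
from h import *
st();c=snap("wrist","pics/w21");print(w2px(c,(.654,.0986,.1)));nut("pics/w21.npz",(.654,.0986))
E
```

```text
t 56.27 grasp [0.5921 0.0985 0.2363] psi -73.6 tilt [-0.0012 -0.0004] F [-0.9 -0.1 -0.1] Tq [-0.    0.13  0.05] op 0.0605 g 0.0 q6 1.36
[267.45789204 121.1498035 ]
pics/w21.npz score 0.886 flats 21.0 mod60 d 0.0000 0.0000 mark -43.1 129
```

```bash
python3 -c "
from plant import *
print(close_job())"
```

```text
the job is handed in; nothing more can be done
None
```

Job handed in at about 56 s: both nuts finger-tight plus about 90° by the camera, plugs from bores 1 and 2 in the tray, bore 3 found empty when the rod went through, and the spanner and push rod back on the mat.

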